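# Refit the condiment rack: stand the fallen shaker and snap the front rail on

### The arm

A 7-joint arm with a two-finger parallel gripper is mounted at the origin on a cart in front of the work surface, level with it; the furniture and walls round the work are solid. World frame = base frame: x ahead of the robot, y to its left, z up, the work surface at z = 0. Lengths are in mm, angles in rad, forces in N, time in s.
With the tool pointing down it reaches from about 425 to 925 mm from the base axis. Payload 6.8 kg.
Tool frame: the origin (TCP) lies midway between the tips of the shut fingers; the grasp point (between the pads) lies 19 mm behind it; z points along the fingers, y is the direction in which the jaws open and shut (so a half turn about z gives the same grasp; the last joint's range is limited). The gripper opens to 88 mm and grips with 3 to 60 N. Pads are 20 mm wide; open, the fingers measure 115 mm over their backs; the gripper's body (75 mm by 178 mm) begins 61 mm behind the grasp point.
Start: joints at [1.124, 0.477, 0.022, 1.555, -0.011, 1.109, -0.083], TCP at [224.35, -636.643, 222.664] pointing down, gripper open.
Joint ranges: [-2.96, 2.96], [-0.34, 2.1], [-1.41, 1.46], [0.24, 2.44], [-1.37, 4.51], [0.17, 1.92], [-2.96, 2.96]. Speed limits (rad/s): [2.39, 2.39, 3.14, 3.14, 3.14, 3.14, 3.14].

### API

Orientations are given as [roll, pitch, yaw] about the fixed x, y, z axes, in that order (R = Rz(yaw) Ry(pitch) Rx(roll)).
In Python, from cell import monitor, read_camera, bot gives the robot as it stands.
- The arm moves only by the shell command python3 -m creep 'ROWS'. ROWS is JSON, a list of rows, each an object of numbers: "tx", "ty", "tz": the shift along the tool's x, y, z in m; "turn": the turn about the tool's z in rad; "gripper": the opening, from 0 (shut) to 1 (fully open). In form: [{"tx": .., "ty": .., "tz": .., "turn": .., "gripper": ..}, ...]. A call has 1 to 20 rows; each row shifts and turns the commanded pose from where the row before left it, along the tool's axes as they then stand; what a row does not reach is not made up. A row lasts 1/8 s, in which the tool goes at most 62.5 mm and 10.7 degrees, less where a joint would pass 70% of its speed; a pose out of reach is approached as far as the arm can. A call with a gripper value outside its range is refused whole. The fingers move at their own pace and stop on an object; the grip force is fixed at half the most. Time passes only in rows, so rows that do not move let the fingers close. It gives the time, the measured TCP pose, the force and the opening at its end, in the units of the state.
- monitor.get_state(): the state, without advancing time (a new reading comes with each control period).
- read_camera(name): name is "scene" or "top" or "wrist"; returns a dict with "img" (420x560x3 uint8, red, green, blue), "range_z" (420x560 float32, mm along the optical axis (not along the pixel's ray), 0 where there is no reading), "vfov" (degrees; the focal length in pixels is half the picture's height over the tangent of half this angle, whatever the lens; pixels are square), "cx", "cy" (the principal point, pixels), "origin" and "orientation" of the camera in the world. Camera axes: x right, y down, z forward; pixel columns grow to the right and rows downward; lengths in mm; the calibration is good to about 2 mm. The wrist camera is an equidistant fisheye: a pixel r from the principal point sees the ray r / f radians off the axis. A picture is of the moment at which its call begins.
- bot.finish_job(): hands the job in, once; it reports no verdict.
The state is a dict: "clock": time; "q": joint angles; "joint_vel": joint speeds; "joint_efforts": joint torques, N m; "position": TCP position; "tcp_rot": TCP orientation; "wrist_force": force on the tool from outside, world axes, zero at the start; "torque": the same for the moment, N m; "width": opening from 0.0 (shut) to 1.0 (fully open).
Only numpy, scipy, OpenCV 4.12 (cv2) and the standard library are available. Lean on these libraries where they do the work, as an engineer would, in place of code of your own. Each camera call takes 0.05 s, during which the arm holds its last target.

### The job

Put the condiment rack back in order: stand the fallen shaker upright on the rack's floor in the gap between the jar and the other shaker, and refit the loose wooden front rail in the rack's two black clip brackets, pressing down one end and only then the other (never both hooks at once) until both have clicked under their hooks and lie fully home. Press firmly but do not force it. Do not shift the jar, the standing shaker or the cup, and let go of everything at the end.

Things in the scene. Friction and masses are not known exactly. Their poses are not given: they have to be found in the camera images.
- rack: light wooden condiment rack, fixed on the worktop, 132 mm deep (x = -80 to 52 mm), 256 mm wide, 70 mm high. Origin on the worktop at mid width; x points to its back, y to its left, z up; it is open to the front (-x). Fixed back rail at x = 40 to 52 mm, 39 to 55 mm up. End panels inside at y = +-120 mm. Front lip at x = -78 mm, 18 mm high. Two black clip brackets for the front rail
- rack_floor (a point): point on the rack's floor, 12 mm above the worktop, at x = 6 mm, y = 0 in the rack, axes as the rack's. Jar and standing shaker stand 84 mm to its left and right (y), either way round; the free gap between them is about 115 mm wide. The fallen shaker belongs in the gap, on about their line
- clip_left (a point): left clip bracket (y = +101, x = -66 mm in the rack): centre of the seat, 36 mm above the worktop, on which the rail's underside rests when home. Fork with flared top, 72 mm high, y = 94 to 113 mm; 17 mm between the cheeks; the two brackets' end walls are 218 mm apart. In the end wall a springy upright hook; its sloping nose reaches in 4 mm over the tongue, underside 10 mm above the seat
- clip_right (a point): right clip bracket, its mirror image (y = -101 mm). Laid in both forks, the rail rests on the two noses, underside about 54 mm above the worktop. Pressing one end at its thumb dot needs some 12 to 22 N, rising over the first 8 mm; then the hook snaps over the tongue and the end drops onto its seat, 18 mm lower in all. Over 50 N, or both hooks bent out at once, harms the brackets
- hook_left (a joint): bending of the left (+y) snap hook, rad: 0 at rest, grows outwards to about 0.13 as the rail's tongue passes, 0 again once it has clicked
- hook_right (a joint): the same for the right (-y) hook
- rail_mid (a point): centre, half-way up, of the loose front rail: brown wooden bar with black ends, 216 mm long (y), 14 mm thick (x), 20 mm high (z), about 90 g, lying right way up. From 100 to 108 mm from its middle each end is a tongue only 8 mm high, flush with the underside, lower edge rounded. Two black thumb dots on top, 80 mm from the middle. Fits either way round
- rail_end_a (a point): middle of the rail's tongue at its +y end, 104 mm from the rail's middle, 4 mm above its underside; home, it is 40 mm above the worktop
- rail_end_b (a point): the same at the rail's -y end
- shaker_mid (a point): point on the axis, half-way up (45 mm), of the fallen shaker: glass, grey domed cap, 90 mm tall, 100 g; z runs from base to cap. 44 mm wide 30 mm above the base, 38 mm at the base, 34 mm at the cap. Lies on the worktop, cap roughly towards the robot, axis nearly level. Set down leaning less than 0.3 rad and released, it rights itself
- standing_mid (a point): point on the axis, half-way up (45 mm), of the other, identical shaker, standing on the rack's floor; leave it there
- jar_mid (a point): centre, half-way up (42 mm), of the jar standing on the rack's floor: red contents, yellow lid, 62 mm across, 85 mm tall; leave it there
- cup_mid (a point): centre, half-way up (24 mm), of the green and white espresso cup standing to the right of the rack: 64 mm across plus handle, 48 mm tall; leave it there
There are look-alikes about, which are no part of the job. Leave any turquoise look-alike of the part that bears shaker_mid alone.

How it is judged (in metres and radians):
At the end, for the whole second after the job is handed in: The fallen shaker stands upright on the rack floor in the gap (32 mm of the line of jar and shaker, 50 mm of the middle); both rail ends home on their seats (2.5 mm), rail centred in the forks (4 mm), both hooks sprung back (0.04 rad); jar and other shaker upright (0.12 rad) (angle between each of shaker_mid, standing_mid, jar_mid's own z axis and vertical below 0.12 rad and z of shaker_mid in the frame of rack_floor between 0.038 and 0.051 m and x of shaker_mid in the frame of rack_floor between -0.032 and 0.032 m and y of shaker_mid in the frame of rack_floor between -0.05 and 0.05 m and z of rail_end_a in the frame of rack between 0.036 and 0.0425 m and z of rail_end_b in the frame of rack between 0.036 and 0.0425 m and x of rail_mid in the frame of rack between -0.07 and -0.062 m and y of rail_mid in the frame of rack between -0.004 and 0.004 m and value of joint each of hook_left, hook_right below 0.04 rad); the robot touches nothing.
It fails at once if the rail is forced: contact forces between rail and rack add up to more than 90 N (pressing with over about 50 N) (contact force between front_rail and rack above 90 N).
It fails at once if both hooks are bent far (over 0.06 rad) at once, which spreads the brackets (value of joint each of hook_left, hook_right above 0.06 rad).
It fails at once if the jar is shifted more than 25 mm (distance of jar_mid from where it was at the start of the episode above 0.025 m).
It fails at once if the standing shaker is shifted more than 25 mm (distance of standing_mid from where it was at the start of the episode above 0.025 m).
It fails at once if the cup is shifted more than 25 mm (distance of cup_mid from where it was at the start of the episode above 0.025 m).
It also fails if it takes over 72 s, if anything falls off the work surface, if the arm or the gripper's body presses on something with over 40 N, if the wrist force passes 120 N, or if a joint passes its speed limit or range.

## Working session

There is one attempt and no reset: what is moved stays moved. The work goes in short steps, Python scripts to look and compute and a shell command to move; the robot and the scene stay as the last step left them, time stands still between calls to the robot, and variables do not carry over. Pictures are saved under pics/ and viewed, and the job is handed in when it is done.

```bash
ls; mkdir -p pics; python3 - <<'E'
from cell import monitor, read_camera, bot
import cv2, numpy as np
print(monitor.get_state())
for n in ["scene","top","wrist"]:
    c=read_camera(n); cv2.imwrite(f"pics/{n}0.png",c["img"][:,:,::-1])
    print(n,c["vfov"],c["cx"],c["cy"],c["origin"],c["orientation"])
E
```

```text
pics
{'clock': 0.0, 'q': array([ 1.12391304,  0.4777995 ,  0.02235272,  1.55641735, -0.01147649,
        1.1093158 , -0.08309598]), 'joint_vel': array([ 5.28698360e-04,  8.67303883e-04, -1.15715312e-04,  9.95086610e-04,
        3.95263180e-05, -2.01318228e-04,  4.29676836e-04]), 'joint_efforts': array([ 1.47202495e-04, -5.82849884e+01,  1.53427787e+00, -2.72612894e+01,
       -5.44453086e-02,  1.67518848e-02,  1.23023692e-04]), 'position': array([ 224.10350246, -636.08214652,  221.69680187]), 'tcp_rot': array([-3.13978822e+00,  1.61354783e-04,  3.38808365e-01]), 'wrist_force': array([-0.52952603, -0.3137354 ,  0.06576798]), 'torque': array([-0.00767302, -0.02344567,  0.01250121]), 'width': 1.0021652214247385}
scene 45.620269998508896 276.2008554566969 206.8032302474577 [-207.53269157 -539.41567916  550.15538347] [-2.13173665  0.0185362  -1.16113295]
top 53.1167068164774 282.1993763422914 206.41787599000347 [ 316.16146879 -203.77437196  893.62110377] [-2.94585955 -0.02560716 -1.55666672]
wrist 65.70646984690485 278.46614237315765 205.5936594174592 [ 302.68487289 -609.73181616  384.0295123 ] [ 2.84217727e+00  1.57636399e-03 -1.23125932e+00]
```

View pics/scene0.png

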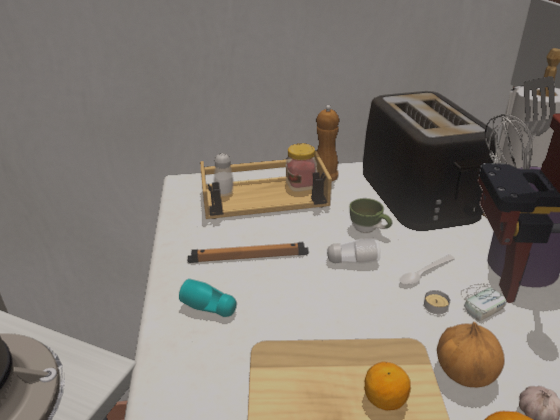

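View pics/top0.png

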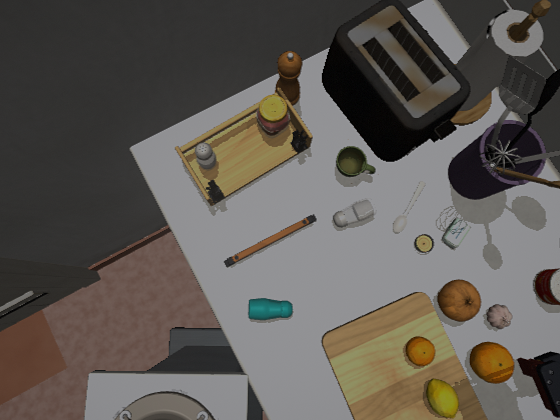

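View pics/wrist0.png

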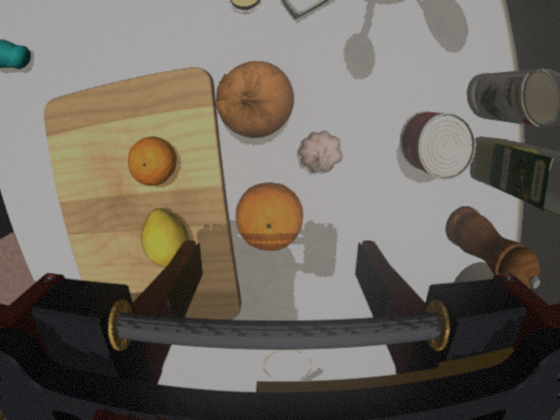

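The standing shaker is on the left of the rack and the jar on the right. The rail lies in front at about top(270,240), and the fallen shaker at about top(354,213). The turquoise one is a decoy. Next I'll build point clouds.

```bash
cat > h.py <<'E'
from cell import monitor, read_camera, bot
import cv2, numpy as np
from scipy.spatial.transform import Rotation as Ro
def cam(n):
    c=read_camera(n); return c
def cloud(c,fish=False):
    h,w=c["range_z"].shape; f=h/2/np.tan(np.radians(c["vfov"])/2)
    u,v=np.meshgrid(np.arange(w),np.arange(h)); x=(u-c["cx"])/f; y=(v-c["cy"])/f
    if fish:
        r=np.hypot(x,y)+1e-9; k=np.tan(np.minimum(r,1.5))/r; x=x*k;y=y*k
    z=c["range_z"]; P=np.stack([x*z,y*z,z],-1)
    R=Ro.from_euler('xyz',c["orientation"]).as_matrix()
    W=P@R.T+np.array(c["origin"]); W[z<=0]=np.nan
    return W
def proj(c,X):
    R=Ro.from_euler('xyz',c["orientation"]).as_matrix(); h=c["img"].shape[0]; f=h/2/np.tan(np.radians(c["vfov"])/2)
    p=(np.atleast_2d(X)-np.array(c["origin"]))@R
    return np.c_[c["cx"]+f*p[:,0]/p[:,2],c["cy"]+f*p[:,1]/p[:,2]]
def st():
    s=monitor.get_state(); return s
E
python3 - <<'E'
from h import *
np.set_printoptions(precision=1,suppress=True)
for n in ["top","scene"]:
    c=cam(n);W=cloud(c);np.save(n+"W.npy",W);np.save(n+"I.npy",c["img"])
    cv2.imwrite(f"pics/{n}_big.png",cv2.resize(c["img"][ (70 if n=="top" else 90):(350 if n=="top" else 300),120:400,::-1],None,fx=2.8,fy=2.8 if n=="scene" else 2.1))
W=np.load("topW.npy")
for p in [(354,213),(340,217),(362,210),(270,240),(228,263),(313,217),(205,152),(272,108),(350,160),(213,188),(299,142),(250,165)]:
    print(p,W[p[1],p[0]])
E
```

```text
(354, 213) [ 475.4 -373.2   36.3]
(340, 217) [ 466.6 -343.9   35.3]
(362, 210) [ 481.1 -389.    41.4]
(270, 240) [ 417.9 -199.3   19.7]
(228, 263) [ 369.8 -112.2    4.9]
(313, 217) [ 470.3 -290.3    7.9]
(205, 152) [580.6 -68.2  98.5]
(272, 108) [ 677.9 -198.4   95.8]
(350, 160) [ 600.3 -372.7    5.2]
(213, 188) [522.2 -78.6  39.3]
(299, 142) [ 629.7 -257.7   32.4]
(250, 165) [ 582.2 -152.4   11.2]
```

View pics/top_big.png

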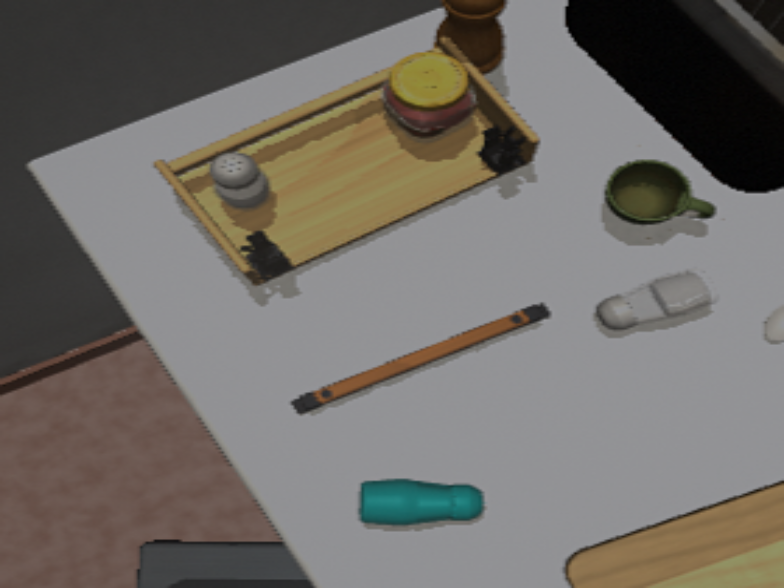

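View pics/scene_big.png

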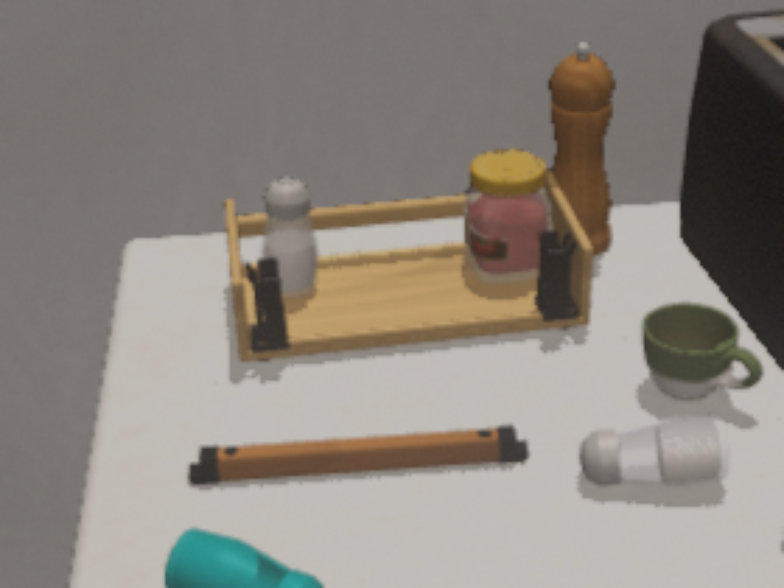

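```bash
python3 - <<'E'
from h import *
from scipy.optimize import minimize
np.set_printoptions(precision=2,suppress=True)
def box(p,lo,hi):
    q=np.maximum(np.maximum(lo-p,p-hi),0); o=np.linalg.norm(q,axis=1)
    ins=np.min(np.minimum(p-lo,hi-p),axis=1); return np.where(o>0,o,np.maximum(ins,0))
B=[((-80,-128,0),(52,128,12)),((40,-128,39),(52,128,55)),((-80,120,0),(52,128,70)),((-80,-128,0),(52,-120,70)),((-80,-128,0),(-76,128,18))]
B=[(np.array(a,float),np.array(b,float)) for a,b in B]
for names in (["top"],["scene"],["top","scene"]):
    P=np.concatenate([np.load(n+"W.npy").reshape(-1,3) for n in names]); C=np.concatenate([np.load(n+"I.npy").reshape(-1,3) for n in names]).astype(int)
    ok=np.isfinite(P[:,0])&(C[:,0]-C[:,2]>40)&(C[:,0]>90)&(P[:,2]>6)&(P[:,2]<80)
    P=P[ok]
    def T(v,P):
        d=P-np.array([v[0],v[1],0]); c,s=np.cos(v[2]),np.sin(v[2])
        return np.c_[c*d[:,0]+s*d[:,1],-s*d[:,0]+c*d[:,1],d[:,2]]
    v=np.array([605,-150,0.51])
    for it in range(6):
        p=T(v,P); m=(p[:,0]>-100)&(p[:,0]<70)&(abs(p[:,1])<145)
        Q=P[m]
        def cost(v):
            p=T(v,Q); d=np.min([box(p,a,b) for a,b in B],axis=0); return np.mean(np.minimum(d,12)**2)
        r=minimize(cost,v,method="Nelder-Mead",options=dict(initial_simplex=np.array([v,v+[10,0,0],v+[0,10,0],v+[0,0,.05]]))); v=r.x
    print(names,v,r.fun,m.sum())
    p=T(v,Q)
    e=p[(p[:,2]>60)]; print("panel tops y",np.percentile(e[e[:,1]>0,1],[2,50,98]),np.percentile(e[e[:,1]<0,1],[2,50,98]))
    b=p[(p[:,2]>45)&(p[:,2]<60)&(abs(p[:,1])<40)]; print("back rail x",np.percentile(b[:,0],[2,50,98]) if len(b) else None)
    fr=p[(p[:,2]<20)&(abs(p[:,1])<90)]; print("front",np.percentile(fr[:,0],[1,2,98]))
E
```

```text
['top'] [ 629.85 -134.06    0.58] 4.878898082922111 5261
panel tops y [121.47 125.04 128.63] [-125.49 -121.16  -55.19]
back rail x [38.22 43.27 48.73]
front [-80.83 -79.61  45.43]
['scene'] [ 629.44 -140.54    0.56] 20.07526532007941 4113
panel tops y [ 72.25 128.32 132.56] [-142.11  -96.42  -49.62]
back rail x [37.69 42.28 50.55]
front [-81.78 -81.05  46.18]
['top', 'scene'] [ 628.84 -138.47    0.57] 11.366489806927488 9347
panel tops y [122.35 127.44 131.66] [-141.39 -117.29  -51.68]
back rail x [37.81 43.57 51.57]
front [-81.04 -80.18  47.84]
```

```bash
cat > fit.py <<'E'
from h import *
from scipy.optimize import minimize
def box(p,lo,hi):
    q=np.maximum(np.maximum(lo-p,p-hi),0); return np.linalg.norm(q,axis=1)
def T(v,P):
    d=P-np.array([v[0],v[1],0]); c,s=np.cos(v[2]),np.sin(v[2])
    return np.c_[c*d[:,0]+s*d[:,1],-s*d[:,0]+c*d[:,1],d[:,2]]
def inv(v,p):
    p=np.atleast_2d(p);c,s=np.cos(v[2]),np.sin(v[2]); return np.c_[v[0]+c*p[:,0]-s*p[:,1],v[1]+s*p[:,0]+c*p[:,1],p[:,2]]
E
python3 - <<'E'
from fit import *
np.set_printoptions(precision=2,suppress=True)
W=np.load("topW.npy");I=np.load("topI.npy").astype(int)
ok=np.isfinite(W[...,0]); P=W[ok];C=I[ok]
v=np.array([629.5,-136,.575])
# refine with surface tops
for it in range(5):
    p=T(v,P)
    wood=(C[:,0]-C[:,2]>40)
    L=p[(p[:,2]>66)&(p[:,2]<74)&(abs(p[:,1]-124)<12)&(p[:,0]>-70)&(p[:,0]<45)&wood]
    R=p[(p[:,2]>66)&(p[:,2]<74)&(abs(p[:,1]+124)<12)&(p[:,0]>-70)&(p[:,0]<45)&wood]
    B=p[(p[:,2]>51)&(p[:,2]<60)&(abs(p[:,0]-46)<12)&(abs(p[:,1])<110)&wood]
    from numpy import polyfit
    a=polyfit(B[:,1],B[:,0],1); l=polyfit(L[:,0],L[:,1],1); r=polyfit(R[:,0],R[:,1],1)
    dx=a[1]-46; dy=(l[1]+r[1])/2; dth=(-a[0]+(l[0]+r[0])/2)/2
    print(len(L),len(R),len(B),"back",a,"L",l,"R",r)
    v=np.r_[inv(v,[dx*.7,dy*.7,0])[0,:2],v[2]+.5*(-a[0])]
print("rack",v); np.save("rack.npy",v)
p=T(v,P)
# jar lid, shaker cap
y=(C[:,0]>120)&(C[:,1]>100)&(C[:,2]<60)&(p[:,2]>90)&(p[:,2]<104)&(abs(p[:,1])<120)&(abs(p[:,0])<80)
def cir(q): 
    (c,rad)=cv2.minEnclosingCircle(q[:,:2].astype(np.float32)); return c,rad,np.median(q,0)
j=p[(p[:,2]>92)&(p[:,2]<104)&(p[:,1]<-45)&(p[:,1]>-125)&(abs(p[:,0]-10)<42)]; print("jar",cir(j),len(j))
s=p[(p[:,2]>88)&(p[:,2]<108)&(p[:,1]>45)&(p[:,1]<125)&(abs(p[:,0]-10)<42)]; print("shk",cir(s),len(s))
# rail
q=P[(P[:,2]>14)&(P[:,2]<26)&(np.hypot(P[:,0]-418,P[:,1]+200)<125)]
(c,wh,ang)=cv2.minAreaRect(q[:,:2].astype(np.float32)); print("rail top",c,wh,ang,len(q),np.median(q[:,2]))
q=P[(P[:,2]>3)&(P[:,2]<26)&(np.hypot(P[:,0]-418,P[:,1]+200)<125)]
print("rail all",cv2.minAreaRect(q[:,:2].astype(np.float32)))
m=q[:,:2].mean(0);u,s_,vt=np.linalg.svd(q[:,:2]-m);print(m,vt[0],np.arctan2(*(-vt[0]*np.sign(vt[0][1]))*[1,1]) )
# fallen shaker
q=P[(P[:,2]>4)&(P[:,2]<60)&(np.hypot(P[:,0]-473,P[:,1]+370)<62)]
print("fs",cv2.minAreaRect(q[:,:2].astype(np.float32)),q.min(0),q.max(0))
m=q[:,:2].mean(0);u,s_,vt=np.linalg.svd(q[:,:2]-m,full_matrices=False);d=vt[0]*(1 if vt[0][1]>0 else -1);print(m,d)
t=(q[:,:2]-m)@d; w=(q[:,:2]-m)@[-d[1],d[0]]
for a in range(-60,60,8):
    k=(t>=a)&(t<a+8)
    if k.sum()>3: print(a,k.sum(),w[k].min(),w[k].max(),q[k,2].max())
E
```

```text
185 153 385 back [-0.01 44.76] L [  0.   126.47] R [  -0.   -120.52]
186 153 388 back [-0.  45.6] L [  0.   124.38] R [  -0.01 -122.6 ]
186 153 390 back [-0.   45.88] L [ -0.   123.76] R [  -0.01 -123.22]
185 153 390 back [-0.   45.96] L [ -0.   123.55] R [  -0.01 -123.41]
185 153 390 back [-0.   45.99] L [ -0.  123.5] R [  -0.01 -123.46]
rack [ 626.83 -134.21    0.58]
jar ((7.314085006713867, -83.2763900756836), 29.581056594848633, array([  6.72, -83.58,  95.52])) 596
shk ((6.191584587097168, 81.63568115234375), 17.011455535888672, array([ 3.76, 81.99, 96.45])) 214
rail top (372.2375793457031, -226.91494750976562) (123.5298080444336, 199.01309204101562) 29.365558624267578 665 18.46743505446932
rail all ((420.7971496582031, -208.60121154785156), (215.95465087890625, 228.27017211914062), 38.40077209472656)
[ 415.09 -200.25] [-0.52  0.85] 2.590053920881332
fs ((477.6254577636719, -375.3305969238281), (42.24378204345703, 90.04841613769531), 25.34531021118164) [ 449.71 -425.06    4.18] [ 509.62 -331.59   44.87]
[ 476.73 -375.64] [-0.39  0.92]
-44 49 -20.473373351141323 17.92409900709984 42.70570384760504
-36 70 -21.05146640683939 18.35699205500196 44.41223882593545
-28 71 -23.050130700803003 19.304117705137436 44.86980573092853
-20 80 -22.042311838149747 19.62136097551571 44.082674054819904
-12 80 -21.65453735304308 19.106710043408928 43.048249553860956
-4 70 -21.34341498437644 18.72829367177436 42.46783938657893
4 73 -19.280932097690687 17.088989440203907 40.79990951679804
12 63 -17.996526323037234 15.771629508525569 37.00144941747692
20 57 -16.94251629798173 15.980639943562966 35.44367640108578
28 64 -17.428405985567704 15.847442452007492 35.671053475366534
36 62 -16.40387480948943 13.30920448346628 32.82824584688774
44 7 -8.057972173513189 3.0696228226598623 23.9032872327399
```

```bash
python3 -m creep '[{"tx":0.02,"ty":-0.012},{"tx":0.04,"ty":-0.0235},{"tx":0.044,"ty":-0.026},{"tx":0.044,"ty":-0.026},{"tx":0.044,"ty":-0.026},{"tx":0.044,"ty":-0.026},{"tx":0.044,"ty":-0.026},{"tx":0.0428,"ty":-0.0246},{"turn":-0.18},{"turn":-0.185},{"turn":-0.186},{"turn":-0.186},{"turn":-0.186},{"turn":-0.186},{"turn":-0.186},{"turn":-0.186},{"turn":-0.187},{"gripper":1}]'; python3 - <<'E'
from h import *
c=cam("wrist");cv2.imwrite("pics/w1.png",c["img"][:,:,::-1]); np.save("w1W.npy",cloud(c,True))
E
```

```text
schema error: expected keys tx, ty, tz, turn, gripper
```

View pics/w1.png

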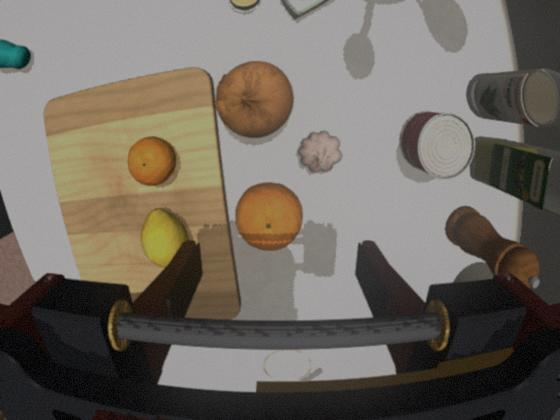

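All keys are required in every row.

```bash
python3 -m creep '[{"tx":0.02,"ty":-0.012,"tz":0,"turn":0,"gripper":1},{"tx":0.04,"ty":-0.0235,"tz":0,"turn":0,"gripper":1},{"tx":0.044,"ty":-0.026,"tz":0,"turn":0,"gripper":1},{"tx":0.044,"ty":-0.026,"tz":0,"turn":0,"gripper":1},{"tx":0.044,"ty":-0.026,"tz":0,"turn":0,"gripper":1},{"tx":0.044,"ty":-0.026,"tz":0,"turn":0,"gripper":1},{"tx":0.044,"ty":-0.026,"tz":0,"turn":0,"gripper":1},{"tx":0.0428,"ty":-0.0246,"tz":0,"turn":0,"gripper":1},{"tx":0,"ty":0,"tz":0,"turn":-0.18,"gripper":1},{"tx":0,"ty":0,"tz":0,"turn":-0.186,"gripper":1},{"tx":0,"ty":0,"tz":0,"turn":-0.186,"gripper":1},{"tx":0,"ty":0,"tz":0,"turn":-0.186,"gripper":1},{"tx":0,"ty":0,"tz":0,"turn":-0.186,"gripper":1},{"tx":0,"ty":0,"tz":0,"turn":-0.186,"gripper":1},{"tx":0,"ty":0,"tz":0,"turn":-0.186,"gripper":1},{"tx":0,"ty":0,"tz":0,"turn":-0.186,"gripper":1},{"tx":0,"ty":0,"tz":0,"turn":-0.186,"gripper":1},{"tx":0,"ty":0,"tz":0,"turn":0,"gripper":1}]'; python3 - <<'E'
from h import *
c=cam("wrist");cv2.imwrite("pics/w1.png",c["img"][:,:,::-1]); np.save("w1W.npy",cloud(c,True)); s=st(); print(s["clock"],s["position"],s["tcp_rot"],s["q"])
E
```

```text
clock: 2.55
position: [465.9, -348.6, 222.8]
tcp_rot: [3.141, -0.0, 2.007]
wrist_force: [-0.3, -0.6, -0.3]
width: 0.997
2.6 [ 465.89671009 -348.84986657  222.76292989] [ 3.14132712e+00 -1.36019069e-04  2.00409334e+00] [ 0.86461352  0.35675916 -0.41603825  1.76093064  0.16238003  1.0577289
  0.82515452]
```

View pics/w1.png

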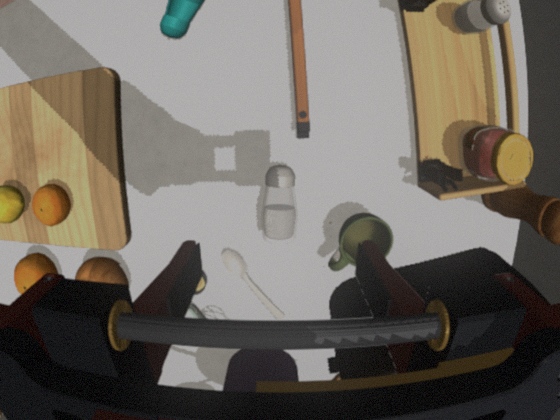

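```bash
python3 - <<'E'
from h import *
W=np.load("w1W.npy")[150:250,250:310].reshape(-1,3)
q=W[np.isfinite(W[:,0])&(W[:,2]>5)&(W[:,2]<60)]
print(cv2.minAreaRect(q[:,:2].astype(np.float32)),q[:,2].max(),len(q))
c0=np.array([477.6,-375.3]);d=np.array([-.425,.905]);n=[.905,.425]
t=(q[:,:2]-c0)@d;w=(q[:,:2]-c0)@n
for a in range(-50,60,8):
    k=(t>=a)&(t<a+8)
    if k.sum()>3: print(a,k.sum(),w[k].min().round(1),w[k].max().round(1),q[k,2].max().round(1))
W=np.load("w1W.npy"); print(W[235,365],W[215,365])
E
```

```text
((479.5314025878906, -372.85211181640625), (42.55702590942383, 87.96340942382812), 25.545480728149414) 44.8371694269257 2439
-50 7 -8.8 14.5 40.9
-42 186 -17.4 22.0 44.8
-34 221 -17.3 23.1 44.7
-26 232 -18.3 24.2 44.7
-18 248 -18.1 24.1 44.3
-10 265 -18.1 22.8 42.8
-2 243 -15.7 22.8 41.3
6 233 -14.4 21.6 38.9
14 208 -13.2 20.4 37.0
22 199 -11.8 20.3 36.0
30 221 -13.1 20.3 36.1
38 176 -9.5 17.9 32.7
[ 600.51638827 -369.78383903    7.0601571 ] [ 573.6129884  -340.08770981   39.43427111]
```

```bash
python3 -m creep '[{"tx":0.001,"ty":0.001,"tz":0.025,"turn":0,"gripper":0.8},{"tx":0,"ty":0,"tz":0.05,"turn":0,"gripper":0.8},{"tx":0,"ty":0,"tz":0.05,"turn":0,"gripper":0.8},{"tx":0,"ty":0,"tz":0.045,"turn":0,"gripper":0.8},{"tx":0,"ty":0,"tz":0.03,"turn":0,"gripper":0.8},{"tx":0,"ty":0,"tz":0.012,"turn":0,"gripper":0.8},{"tx":0,"ty":0,"tz":0.005,"turn":0,"gripper":0.8},{"tx":0,"ty":0,"tz":0,"turn":0,"gripper":0.1},{"tx":0,"ty":0,"tz":0,"turn":0,"gripper":0.1},{"tx":0,"ty":0,"tz":0,"turn":0,"gripper":0.1},{"tx":0,"ty":0,"tz":0,"turn":0,"gripper":0.1},{"tx":0,"ty":0,"tz":0,"turn":0,"gripper":0.1}]'
```

```text
clock: 4.1
position: [466.3, -348.9, 6.0]
tcp_rot: [3.141, 0.0, 2.007]
wrist_force: [-0.6, -0.2, 2.1]
width: 0.367
```

```bash
python3 -m creep '[{"tx":0,"ty":0,"tz":-0.015,"turn":0,"gripper":0.1},{"tx":0,"ty":0,"tz":-0.03,"turn":0,"gripper":0.1},{"tx":0,"ty":0,"tz":-0.04,"turn":0,"gripper":0.1},{"tx":0,"ty":0,"tz":-0.025,"turn":0,"gripper":0.1},{"tx":0,"ty":0,"tz":0,"turn":0,"gripper":0.1}]'; python3 - <<'E'
from h import *
a=cam("wrist")["img"][100:,100:460];b=cam("scene")["img"][100:,200:480]
cv2.imwrite("pics/l1.png",np.hstack([a,b])[:,:,::-1])
E
```

```text
clock: 4.72
position: [467.4, -349.5, 118.2]
tcp_rot: [3.139, 0.004, 2.007]
wrist_force: [0.2, 0.9, -0.4]
width: 0.369
```

View pics/l1.png

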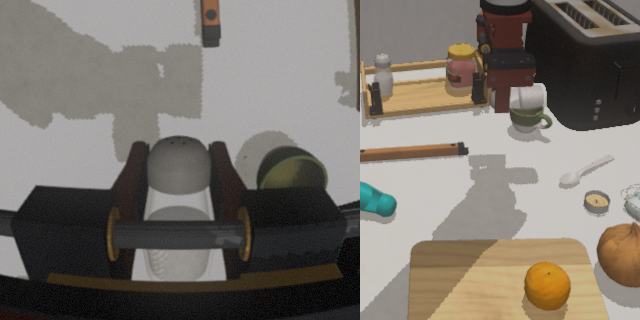

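```bash
python3 - <<'E'
from h import *
from scipy.linalg import svd
for n,f in (("wrist",True),("scene",False),("top",False)):
    c=cam(n);W=cloud(c,f); I=c["img"].astype(int)
    d=np.array([-.425,.905]);s=st();p=s["position"]
    rel=W-p; t=rel[...,:2]@d; w=rel[...,:2]@[.905,.425]
    k=(abs(w)<15)&(t<40)&(t>-110)&(W[...,2]>25)&(W[...,2]<165)&np.isfinite(t)&(I.max(-1)-I.min(-1)<25)&(I.max(-1)>110)
    q=np.c_[t[k],W[...,2][k]]
    print(n,k.sum(), s["clock"])
    for a in range(-100,40,10):
        m=(q[:,0]>=a)&(q[:,0]<a+10)
        if m.sum()>2: print("  t",a,m.sum(),np.percentile(q[m,1],[5,50,95]).round(0))
E
```

```text
wrist 3203 4.875
  t -70 125 [143. 148. 151.]
  t -60 608 [146. 150. 152.]
  t -50 731 [146. 151. 152.]
  t -40 195 [149. 151. 152.]
  t -30 60 [137. 142. 144.]
  t -20 855 [136. 143. 146.]
  t -10 442 [137. 143. 144.]
  t 0 179 [142. 143. 144.]
  t 10 8 [120. 124. 124.]
scene 293 4.925
  t -80 10 [146. 148. 151.]
  t -70 50 [146. 150. 152.]
  t -60 44 [146. 150. 152.]
  t -50 34 [146. 149. 151.]
  t -40 46 [143. 147. 150.]
  t -30 57 [141. 146. 148.]
  t -20 21 [138. 142. 146.]
  t 0 8 [133. 139. 141.]
  t 10 23 [129. 135. 138.]
top 0 4.975
```

```bash
python3 - <<'E'
from h import *
W=np.load("topW.npy");d=np.array([-.425,.905]);n=np.array([.905,.425])
for p in [(400,225),(407,215),(313,217),(410,295),(424,243),(360,178),(372,170),(350,176)]:
    w=W[p[1],p[0]];r=w[:2]-[467.4,-349.5];print(p,w.round(),"t,w",(r@d).round(),(r@n).round())
E
```

```text
(400, 225) [ 457. -479.    3.] t,w -113.0 -64.0
(407, 215) [ 480. -496.   -0.] t,w -138.0 -51.0
(313, 217) [ 470. -290.    8.] t,w 52.0 28.0
(410, 295) [ 310. -490.   16.] t,w -60.0 -202.0
(424, 243) [ 418. -527.   10.] t,w -139.0 -120.0
(360, 178) [ 561. -395.   -1.] t,w -81.0 65.0
(372, 170) [ 568. -412.   42.] t,w -99.0 64.0
(350, 176) [ 555. -367.   35.] t,w -53.0 72.0
```

```bash
python3 -m creep '[{"tx":0.015,"ty":-0.005,"tz":0.02,"turn":0,"gripper":0.1},{"tx":0,"ty":0,"tz":0.04,"turn":0,"gripper":0.1},{"tx":0,"ty":0,"tz":0.035,"turn":0,"gripper":0.1},{"tx":0,"ty":0,"tz":0.012,"turn":0,"gripper":0.1},{"tx":0,"ty":0,"tz":0.005,"turn":0,"gripper":0.1},{"tx":0,"ty":0,"tz":0,"turn":0,"gripper":0.1}]';python3 -m creep '[{"tx":-0.0045,"ty":0,"tz":-0.0126,"turn":0,"gripper":0.1},{"tx":-0.0066,"ty":0,"tz":-0.0121,"turn":0,"gripper":0.1},{"tx":-0.0087,"ty":0,"tz":-0.0108,"turn":0,"gripper":0.1},{"tx":-0.0104,"ty":0,"tz":-0.0091,"turn":0,"gripper":0.1},{"tx":0,"ty":0,"tz":0,"turn":0,"gripper":0.1}]'; python3 - <<'E'
from h import *
a=cam("wrist")["img"][100:,100:460];b=cam("scene")["img"][100:,200:480]
cv2.imwrite("pics/l2.png",np.hstack([a,b])[:,:,::-1])
E
```

```text
clock: 5.72
position: [454.2, -336.4, 5.0]
tcp_rot: [-3.139, -0.002, 2.007]
wrist_force: [-6.9, 4.6, 16.0]
width: 0.368
clock: 6.35
position: [468.8, -366.2, 49.2]
tcp_rot: [3.141, 0.002, 2.005]
wrist_force: [-0.0, 0.7, -1.8]
width: 0.365
```

View pics/l2.png

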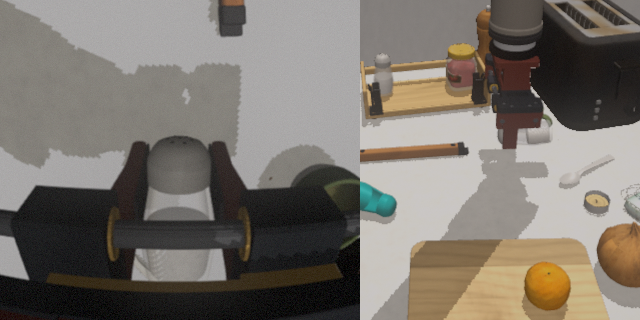

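The shaker didn't pivot. Its base needs a downward torque, which the table can't give, so I'll loosen the grip low down and let gravity swing it.

```bash
python3 -m creep '[{"tx":0.01,"ty":0,"tz":0.018,"turn":0,"gripper":0.1},{"tx":0,"ty":0,"tz":0,"turn":0,"gripper":0.34},{"tx":0,"ty":0,"tz":0,"turn":0,"gripper":0.35},{"tx":0,"ty":0,"tz":0,"turn":0,"gripper":0.355}]'
cat > tilt.py <<'E'
from h import *
import sys
d=np.array([-.425,.905])
c=cam("wrist");W=cloud(c,True); I=c["img"].astype(int); s=st();p=s["position"]
rel=W-p; t=rel[...,:2]@d; w=rel[...,:2]@[.905,.425]
k=(abs(w)<13)&(t<60)&(t>-120)&(rel[...,2]>-60)&(rel[...,2]<60)&(W[...,2]>12)&np.isfinite(t)&(I.max(-1)-I.min(-1)<30)&(I.max(-1)>90)
q=np.c_[t[k],rel[...,2][k]]
print(k.sum(), s["clock"],s["position"].round(1),s["wrist_force"].round(1),s["width"])
print([(a,int(m.sum()),int(np.median(q[m,1]))) for a in range(-100,50,10) for m in [(q[:,0]>=a)&(q[:,0]<a+10)] if m.sum()>4])
E
python3 tilt.py
```

```text
clock: 6.95
position: [464.2, -356.0, 30.8]
tcp_rot: [3.141, 0.001, 2.007]
wrist_force: [-0.0, -0.3, 0.3]
width: 0.367
4795 7.0 [ 464.2 -356.    30.8] [ 0.9 -0.4 -1.3] 0.36672238378972677
[(-70, 43, 34), (-60, 521, 36), (-50, 656, 36), (-40, 296, 36), (-30, 40, 28), (-20, 943, 29), (-10, 875, 27), (0, 1026, 26), (10, 395, 23)]
```

```bash
python3 -m creep '[{"tx":0,"ty":0,"tz":0,"turn":0,"gripper":0.362},{"tx":0,"ty":0,"tz":0,"turn":0,"gripper":0.366},{"tx":0,"ty":0,"tz":0,"turn":0,"gripper":0.37}]'; python3 tilt.py;  python3 -m creep '[{"tx":0,"ty":0,"tz":0,"turn":0,"gripper":0.373},{"tx":0,"ty":0,"tz":0,"turn":0,"gripper":0.376}]'; python3 tilt.py
```

```text
clock: 7.38
position: [463.8, -355.6, 30.3]
tcp_rot: [3.142, 0.0, 2.007]
wrist_force: [-0.2, 1.0, -1.5]
width: 0.369
4769 7.425 [ 463.8 -355.6   30.3] [-0.1 -0.5 -0.7] 0.37221143657197087
[(-70, 97, 33), (-60, 534, 35), (-50, 654, 35), (-40, 228, 35), (-30, 57, 27), (-20, 933, 28), (-10, 851, 27), (0, 1012, 26), (10, 403, 23)]
clock: 7.68
position: [463.8, -355.6, 30.3]
tcp_rot: [3.142, 0.0, 2.007]
wrist_force: [-0.7, 0.2, 0.6]
width: 0.376
3098 7.725 [ 463.8 -355.6   30.3] [-0.4  0.9 -0.7] 0.3783102052088005
[(-80, 49, 5), (-70, 198, 7), (-60, 60, 12), (-30, 422, 21), (-20, 556, 24), (-10, 554, 29), (0, 1053, 29), (10, 202, 26)]
```

```bash
python3 -m creep '[{"tx":0,"ty":0,"tz":0,"turn":0,"gripper":0.3},{"tx":0,"ty":0,"tz":0,"turn":0,"gripper":0.3},{"tx":0,"ty":0,"tz":-0.013,"turn":0,"gripper":0.3},{"tx":0,"ty":0,"tz":0,"turn":0,"gripper":0.36},{"tx":0,"ty":0,"tz":0,"turn":0,"gripper":0.37}]'; python3 tilt.py;  python3 -m creep '[{"tx":0,"ty":0,"tz":0,"turn":0,"gripper":0.373},{"tx":0,"ty":0,"tz":0,"turn":0,"gripper":0.376},{"tx":0,"ty":0,"tz":0,"turn":0,"gripper":0.3},{"tx":0,"ty":0,"tz":0,"turn":0,"gripper":0.3}]'; python3 tilt.py; python3 - <<'E'
from h import *
a=cam("wrist")["img"][100:,100:460];b=cam("scene")["img"][100:,200:480]
cv2.imwrite("pics/l3.png",np.hstack([a,b])[:,:,::-1])
E
```

```text
clock: 8.35
position: [463.8, -355.7, 43.6]
tcp_rot: [3.141, 0.0, 2.007]
wrist_force: [0.6, -0.4, -0.5]
width: 0.372
2963 8.4 [ 463.7 -355.5   43.3] [ 0.2  0.3 -0.4] 0.3689917619721659
[(-80, 40, 3), (-70, 159, 7), (-60, 22, 11), (-40, 6, 15), (-30, 442, 21), (-20, 525, 24), (-10, 548, 30), (0, 1066, 29), (10, 155, 26)]
clock: 8.9
position: [463.7, -355.6, 43.2]
tcp_rot: [-3.142, -0.0, 2.007]
wrist_force: [0.3, -0.2, -0.9]
width: 0.367
2584 8.95 [ 463.7 -355.6   43.2] [-0.3  0.3 -1.4] 0.3662780201645082
[(-40, 120, 12), (-30, 416, 17), (-20, 172, 21), (-10, 603, 31), (0, 1097, 29), (10, 176, 24)]
```

View pics/l3.png

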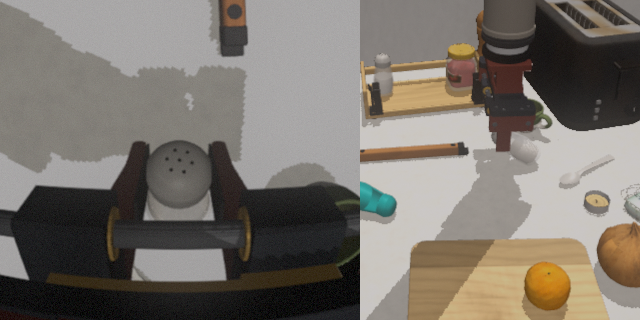

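```bash
python3 -m creep '[{"tx":0,"ty":0,"tz":-0.012,"turn":0,"gripper":0.3},{"tx":0,"ty":0,"tz":0,"turn":0,"gripper":0.37},{"tx":0,"ty":0,"tz":0,"turn":0,"gripper":0.374},{"tx":0,"ty":0,"tz":0,"turn":0,"gripper":0.376},{"tx":0,"ty":0,"tz":0,"turn":0,"gripper":0.3},{"tx":0,"ty":0,"tz":0,"turn":0,"gripper":0.3}]'; python3 tilt.py;  python3 -m creep '[{"tx":0,"ty":0,"tz":-0.012,"turn":0,"gripper":0.3},{"tx":0,"ty":0,"tz":0,"turn":0,"gripper":0.37},{"tx":0,"ty":0,"tz":0,"turn":0,"gripper":0.374},{"tx":0,"ty":0,"tz":0,"turn":0,"gripper":0.376},{"tx":0,"ty":0,"tz":0,"turn":0,"gripper":0.3},{"tx":0,"ty":0,"tz":0,"turn":0,"gripper":0.3}]'; python3 tilt.py; python3 - <<'E'
from h import *
a=cam("wrist")["img"][100:,100:460];b=cam("scene")["img"][100:,200:480]
cv2.imwrite("pics/l4.png",np.hstack([a,b])[:,:,::-1])
E
```

```text
clock: 9.8
position: [463.7, -355.5, 55.1]
tcp_rot: [-3.142, -0.0, 2.007]
wrist_force: [-0.2, 0.1, -1.4]
width: 0.368
2581 9.85 [ 463.7 -355.5   55.1] [ 0.2 -0.9 -1.1] 0.3677967271965553
[(-50, 23, 0), (-40, 201, 8), (-30, 285, 15), (-20, 120, 30), (-10, 719, 32), (0, 1087, 29), (10, 146, 24)]
clock: 10.6
position: [463.7, -355.5, 67.1]
tcp_rot: [-3.141, -0.0, 2.007]
wrist_force: [0.6, -0.2, -0.8]
width: 0.366
2625 10.65 [ 463.7 -355.5   67.1] [ 0.3  0.  -0.6] 0.36913155439924933
[(-50, 22, 0), (-40, 202, 8), (-30, 283, 15), (-20, 125, 30), (-10, 720, 32), (0, 1103, 29), (10, 170, 24)]
```

View pics/l4.png

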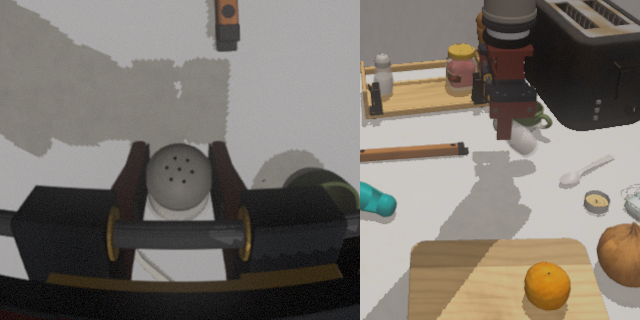

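```bash
python3 -m creep '[{"tx":0,"ty":0,"tz":0,"turn":0,"gripper":0.374},{"tx":0,"ty":0,"tz":0,"turn":0,"gripper":0.377},{"tx":0,"ty":0,"tz":0,"turn":0,"gripper":0.378},{"tx":0,"ty":0,"tz":0,"turn":0,"gripper":0.3},{"tx":0,"ty":0,"tz":0,"turn":0,"gripper":0.3}]'; python3 tilt.py; python3 - <<'E'
from h import *
a=cam("wrist")["img"][100:,100:460];b=cam("scene")["img"][100:,200:480]
cv2.imwrite("pics/l5.png",np.hstack([a,b])[:,:,::-1])
E
```

```text
clock: 11.38
position: [463.8, -355.7, 67.4]
tcp_rot: [3.142, 0.0, 2.007]
wrist_force: [-1.2, -0.3, -0.6]
width: 0.331
2862 11.425 [ 463.8 -355.6   67.3] [ 0.6 -1.  -0. ] 0.3276086017337087
[(-30, 321, 20), (-20, 680, 21), (-10, 978, 7), (0, 883, -21)]
```

View pics/l5.png

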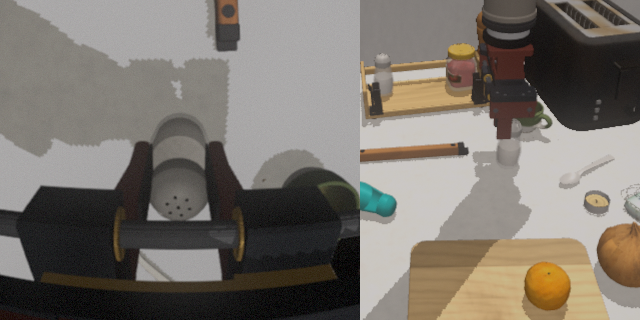

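```bash
python3 -m creep '[{"tx":0,"ty":0,"tz":-0.012,"turn":0,"gripper":0.25},{"tx":0,"ty":0,"tz":-0.008,"turn":0,"gripper":0.25},{"tx":0,"ty":0,"tz":0,"turn":0,"gripper":0.33}]'; python3 tilt.py; python3 -m creep '[{"tx":0,"ty":0,"tz":0,"turn":0,"gripper":0.335},{"tx":0,"ty":0,"tz":0,"turn":0,"gripper":0.34},{"tx":0,"ty":0,"tz":0,"turn":0,"gripper":0.34}]'; python3 tilt.py; python3 - <<'E'
from h import *
a=cam("wrist")["img"][100:,100:460];b=cam("scene")["img"][100:,200:480]
cv2.imwrite("pics/l6.png",np.hstack([a,b])[:,:,::-1])
E
```

```text
clock: 11.9
position: [464.4, -356.0, 88.4]
tcp_rot: [3.141, 0.002, 2.007]
wrist_force: [0.1, 0.7, -1.7]
width: 0.333
2989 11.95 [ 464.1 -355.8   87.9] [ 0.8  0.3 -0.9] 0.33156135513907575
[(-30, 343, 21), (-20, 685, 21), (-10, 981, -1), (0, 979, -22)]
clock: 12.32
position: [463.7, -355.5, 87.0]
tcp_rot: [-3.141, -0.0, 2.007]
wrist_force: [0.2, 0.1, -1.4]
width: 0.342
3037 12.375 [ 463.7 -355.5   87.1] [ 0.3  0.1 -0.2] 0.342417117387822
[(-30, 338, 20), (-20, 662, 21), (-10, 963, 15), (0, 1074, -22)]
```

View pics/l6.png

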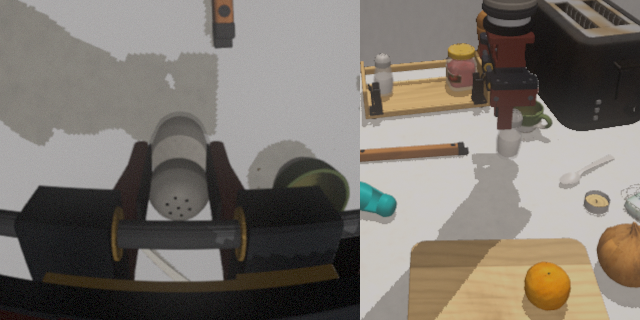

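```bash
python3 -m creep '[{"tx":0,"ty":0,"tz":0,"turn":0,"gripper":0.345},{"tx":0,"ty":0,"tz":0,"turn":0,"gripper":0.349}]'; python3 tilt.py; python3 -m creep '[{"tx":0,"ty":0,"tz":0,"turn":0,"gripper":0.352},{"tx":0,"ty":0,"tz":0,"turn":0,"gripper":0.352}]'; python3 tilt.py; python3 - <<'E'
from h import *
a=cam("wrist")["img"][100:,100:460];b=cam("scene")["img"][100:,200:480]
cv2.imwrite("pics/l7.png",np.hstack([a,b])[:,:,::-1])
E
```

```text
clock: 12.72
position: [463.8, -355.6, 87.3]
tcp_rot: [3.142, 0.0, 2.007]
wrist_force: [-0.3, -0.2, -0.8]
width: 0.348
3134 12.775 [ 463.8 -355.6   87.3] [ 0.2  0.5 -1. ] 0.3516651363274172
[(-30, 342, 20), (-20, 679, 21), (-10, 945, 16), (0, 1168, -22)]
clock: 13.02
position: [463.9, -355.6, 87.4]
tcp_rot: [3.141, 0.0, 2.007]
wrist_force: [1.1, 0.1, -0.1]
width: 0.354
2396 13.075 [ 463.9 -355.6   87.4] [-0.4 -0.4  0.5] 0.3557342623958739
[(-20, 271, 0), (-10, 609, 1), (0, 793, 0), (10, 723, -36)]
```

View pics/l7.png

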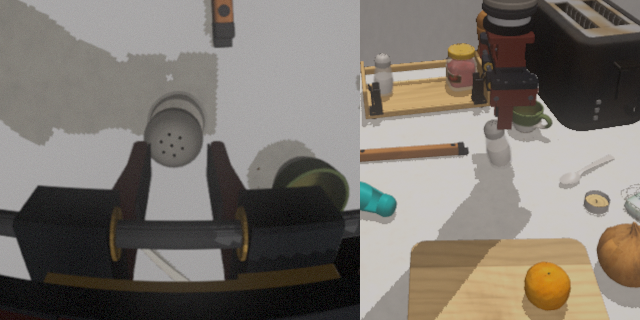

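```bash
python3 -m creep '[{"tx":0,"ty":0,"tz":0,"turn":0,"gripper":0.4}]'; python3 tilt.py; python3 - <<'E'
from h import *
a=cam("wrist")["img"][100:,100:460];b=cam("scene")["img"][100:,200:480]
cv2.imwrite("pics/l8.png",np.hstack([a,b])[:,:,::-1])
E
```

```text
clock: 13.3
position: [463.8, -355.6, 87.3]
tcp_rot: [3.141, 0.0, 2.007]
wrist_force: [-0.5, -0.2, 0.4]
width: 0.395
2293 13.35 [ 463.8 -355.6   87.3] [-0.5 -0.3  0.4] 0.3971114381060241
[(-20, 100, -1), (-10, 536, 0), (0, 785, 0), (10, 872, -30)]
```

View pics/l8.png

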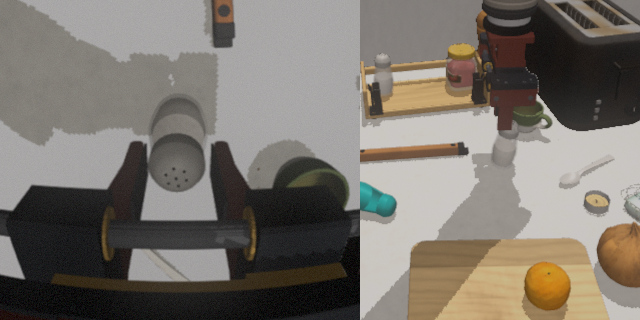

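```bash
python3 -m creep '[{"tx":0,"ty":0,"tz":0,"turn":0,"gripper":0.5}]'; python3 tilt.py; python3 -m creep '[{"tx":0,"ty":0,"tz":0,"turn":0,"gripper":0.6},{"tx":0,"ty":0,"tz":0,"turn":0,"gripper":0.7},{"tx":0,"ty":0,"tz":-0.01,"turn":0,"gripper":0.7},{"tx":0,"ty":0,"tz":-0.02,"turn":0,"gripper":0.7}]'; python3 tilt.py; python3 - <<'E'
from h import *
a=cam("wrist")["img"][100:,100:460];b=cam("scene")["img"][100:,200:480]
cv2.imwrite("pics/l9.png",np.hstack([a,b])[:,:,::-1])
E
```

```text
clock: 13.58
position: [463.8, -355.6, 87.3]
tcp_rot: [3.142, -0.0, 2.007]
wrist_force: [-0.2, 0.5, 0.2]
width: 0.473
2190 13.625 [ 463.8 -355.6   87.3] [-0.1 -0.3 -0.7] 0.49160434674453696
[(-20, 36, -3), (-10, 446, 1), (0, 772, 1), (10, 932, -26)]
clock: 14.12
position: [463.4, -355.3, 117.8]
tcp_rot: [-3.141, -0.001, 2.007]
wrist_force: [0.4, 0.3, 0.3]
width: 0.7
1468 14.175 [ 465.3 -356.4  121.2] [ 0.8 -0.7  1.6] 0.7014643708800844
[(-20, 156, -34), (-10, 456, -33), (0, 627, -34), (10, 229, -39)]
```

View pics/l9.png

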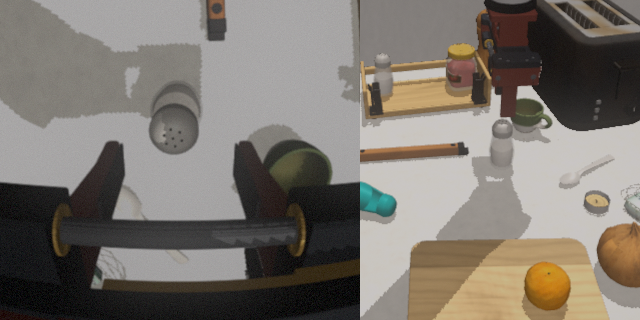

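The shaker now stands upright on the worktop. Next I'll measure where its cap is.

```bash
python3 -m creep '[{"tx":0,"ty":0,"tz":0,"turn":0,"gripper":0.7},{"tx":0,"ty":0,"tz":0,"turn":0,"gripper":0.7}]'; python3 - <<'E'
from h import *
np.set_printoptions(precision=1,suppress=True)
s=st();p=s["position"];print(s["clock"],p)
for n,f in (("wrist",True),("scene",False)):
    c=cam(n);W=cloud(c,f);I=c["img"].astype(int)
    k=(np.hypot(W[...,0]-p[0],W[...,1]-p[1])<60)&(W[...,2]>60)&(W[...,2]<100)&(I.max(-1)-I.min(-1)<30)&(I.max(-1)>90)
    q=W[k]; 
    if len(q)<20: print(n,len(q));continue
    # sphere/cyl fit of cap: fit circle r=17 with points z 65..80 ; fallback top
    print(n,len(q),q[:,2].max(), cv2.minEnclosingCircle(q[:,:2].astype(np.float32)),np.median(q[q[:,2]>86],0))
    b=W[(np.hypot(W[...,0]-p[0],W[...,1]-p[1])<60)&(W[...,2]>5)&(W[...,2]<60)]
    print("  body",cv2.minEnclosingCircle(b[:,:2].astype(np.float32)),len(b))
E
```

```text
clock: 14.52
position: [463.4, -355.4, 116.8]
tcp_rot: [-3.141, -0.001, 2.007]
wrist_force: [-0.6, -0.5, -0.5]
width: 0.701
14.525 [ 463.4 -355.4  116.8]
wrist 1707 90.44925881130368 ((464.8238830566406, -356.08721923828125), 17.202274322509766) [ 464.3 -354.9   87.9]
  body ((457.5550537109375, -331.3538818359375), 37.25701904296875) 1010
scene 389 91.25071095250422 ((459.186279296875, -359.0194396972656), 17.21100616455078) [ 458.4 -360.3   88. ]
  body ((462.3902587890625, -338.361328125), 42.8867301940918) 639
```

```bash
python3 -m creep '[{"tx":0,"ty":0,"tz":0.025,"turn":0,"gripper":0.7},{"tx":0,"ty":0,"tz":0.025,"turn":0,"gripper":0.7},{"tx":0,"ty":0,"tz":0.011,"turn":0,"gripper":0.7},{"tx":0,"ty":0,"tz":0,"turn":0,"gripper":0.5},{"tx":0,"ty":0,"tz":0,"turn":0,"gripper":0.2},{"tx":0,"ty":0,"tz":0,"turn":0,"gripper":0.1},{"tx":0,"ty":0,"tz":0,"turn":0,"gripper":0.1},{"tx":0,"ty":0,"tz":-0.02,"turn":0,"gripper":0.1},{"tx":0,"ty":0,"tz":-0.04,"turn":0,"gripper":0.1},{"tx":0,"ty":0,"tz":-0.04,"turn":0,"gripper":0.1},{"tx":0,"ty":0,"tz":-0.02,"turn":0,"gripper":0.1},{"tx":0,"ty":0,"tz":0,"turn":0,"gripper":0.1}]';  python3 - <<'E'
from fit import *
v=np.load("rack.npy");print(v)
s=st();p=s["position"];yw=s["tcp_rot"][2]
t=inv(v,[6,-1,0])[0][:2]; dl=t-p[:2]; print(p,t,"tx",dl@[np.cos(yw),np.sin(yw)],"ty",dl@[np.sin(yw),-np.cos(yw)],"yaw want",v[2]+np.pi/2)
a=cam("wrist")["img"][100:,100:460];b=cam("scene")["img"][100:,200:480]
cv2.imwrite("pics/m1.png",np.hstack([a,b])[:,:,::-1])
E
```

```text
clock: 16.12
position: [464.9, -356.2, 179.0]
tcp_rot: [3.139, 0.004, 2.007]
wrist_force: [0.5, -0.7, -0.6]
width: 0.376
[ 6.26831391e+02 -1.34209741e+02  5.81609194e-01]
[ 464.8941835  -356.22437719  179.03208187] [ 632.39423841 -131.74910477] tx 132.76920508548307 ty 246.61255950356622 yaw want 2.1524055207112966
```

View pics/m1.png

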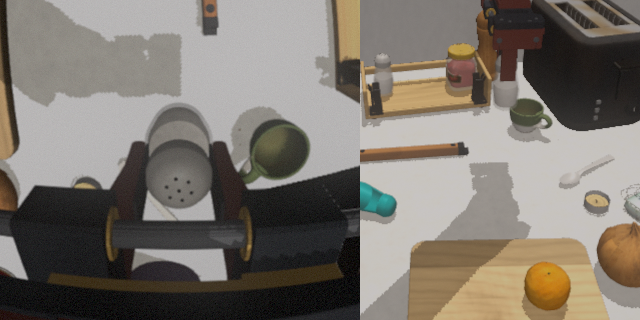

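```bash
python3 -m creep '[{"tx":0.0119,"ty":0.022,"tz":0,"turn":0,"gripper":0.1},{"tx":0.0218,"ty":0.0405,"tz":0,"turn":0,"gripper":0.1},{"tx":0.0218,"ty":0.0405,"tz":0,"turn":0,"gripper":0.1},{"tx":0.0218,"ty":0.0405,"tz":0,"turn":0,"gripper":0.1},{"tx":0.0218,"ty":0.0405,"tz":0,"turn":0,"gripper":0.1},{"tx":0.0218,"ty":0.0405,"tz":0,"turn":0,"gripper":0.1},{"tx":0.0119,"ty":0.022,"tz":0,"turn":0,"gripper":0.1},{"tx":0,"ty":0,"tz":0,"turn":-0.145,"gripper":0.1},{"tx":0,"ty":0,"tz":0,"turn":0,"gripper":0.1},{"tx":0,"ty":0,"tz":0,"turn":0,"gripper":0.1}]';  python3 - <<'E'
from fit import *
v=np.load("rack.npy");np.set_printoptions(precision=1,suppress=True)
s=st();p=s["position"];yw=s["tcp_rot"][2]
t=inv(v,[6,-1,0])[0][:2]; dl=t-p[:2]; print(p,t,"tx",dl@[np.cos(yw),np.sin(yw)],"ty",dl@[np.sin(yw),-np.cos(yw)],yw,s["width"])
for n,f in (("top",False),("scene",False)):
    c=cam(n);W=cloud(c,f);I=c["img"].astype(int)
    k=(np.hypot(W[...,0]-p[0],W[...,1]-p[1])<45)&(W[...,2]>110)&(W[...,2]<170)&(I.max(-1)-I.min(-1)<30)&(I.max(-1)>90)
    q=W[k]; print(n,len(q),q.min(0),q.max(0))
    for z in range(110,170,10):
        m=(q[:,2]>=z)&(q[:,2]<z+10)
        if m.sum()>5: r=T(v,q[m]); print(z,m.sum(),r.min(0)[:2],r.max(0)[:2])
b=cam("scene")["img"][50:350,150:450]
a=cam("top")["img"][50:350,150:450]
cv2.imwrite("pics/m2.png",np.hstack([a,b])[:,:,::-1])
E
```

```text
clock: 17.48
position: [630.4, -131.7, 175.4]
tcp_rot: [-3.14, -0.001, 2.148]
wrist_force: [-0.1, -0.4, -1.7]
width: 0.374
[ 630.4 -131.7  175.4] [ 632.4 -131.7] tx -1.135273150515523 ty 1.632587449062884 2.1483078253323926 0.3744233258290433Traceback (most recent call last):
  File "<stdin>", line 8, in <module>
    return umr_minimum(a, axis, None, out, keepdims, initial, where)
ValueError: zero-size array to reduction operation minimum which has no identity
```

```bash
python3 -m creep '[{"tx":-0.001,"ty":0.0015,"tz":0.02,"turn":0,"gripper":0.1},{"tx":0,"ty":0,"tz":0.035,"turn":0,"gripper":0.1},{"tx":0,"ty":0,"tz":0.025,"turn":0,"gripper":0.1},{"tx":0,"ty":0,"tz":0.015,"turn":0,"gripper":0.1},{"tx":0,"ty":0,"tz":0.007,"turn":0,"gripper":0.1},{"tx":0,"ty":0,"tz":0.003,"turn":0,"gripper":0.1},{"tx":0,"ty":0,"tz":0,"turn":0,"gripper":0.1},{"tx":0,"ty":0,"tz":0,"turn":0,"gripper":0.1}]';  python3 - <<'E'
from h import *
b=cam("scene")["img"][90:350,150:450]
a=cam("wrist")["img"][80:340,100:460]
cv2.imwrite("pics/m3.png",np.hstack([a,b])[:,:,::-1])
E
```

```text
clock: 18.52
position: [633.5, -131.2, 72.1]
tcp_rot: [3.141, 0.001, 2.152]
wrist_force: [0.1, -0.8, -0.9]
width: 0.372
```

View pics/m3.png

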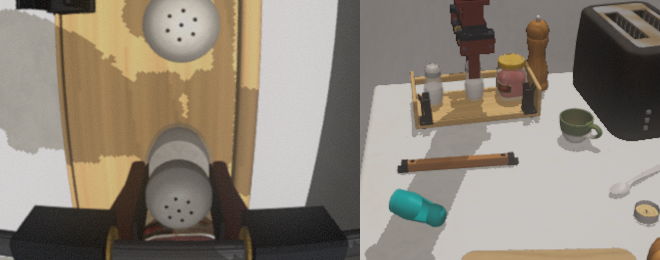

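```bash
python3 -m creep '[{"tx":0,"ty":0,"tz":0.002,"turn":0,"gripper":0.1},{"tx":0,"ty":0,"tz":0.002,"turn":0,"gripper":0.1},{"tx":0,"ty":0,"tz":0,"turn":0,"gripper":0.1}]';python3 -m creep '[{"tx":0,"ty":0,"tz":0,"turn":0,"gripper":0.45},{"tx":0,"ty":0,"tz":0,"turn":0,"gripper":0.55},{"tx":0,"ty":0,"tz":0,"turn":0,"gripper":0.55},{"tx":0,"ty":0,"tz":-0.02,"turn":0,"gripper":0.55},{"tx":0,"ty":0,"tz":-0.05,"turn":0,"gripper":0.55},{"tx":0,"ty":0,"tz":-0.05,"turn":0,"gripper":0.55},{"tx":0,"ty":0,"tz":0,"turn":0,"gripper":0.55}]';  python3 - <<'E'
from h import *
b=cam("scene")["img"][90:350,150:450]
a=cam("wrist")["img"][80:340,100:460]
cv2.imwrite("pics/m4.png",np.hstack([a,b])[:,:,::-1])
E
```

```text
clock: 19.0
position: [633.6, -131.5, 69.0]
tcp_rot: [3.141, 0.002, 2.151]
wrist_force: [-3.2, -0.7, 10.5]
width: 0.372
clock: 19.88
position: [636.1, -131.0, 193.5]
tcp_rot: [3.134, 0.006, 2.152]
wrist_force: [-0.6, -0.2, -0.7]
width: 0.549
```

View pics/m4.png

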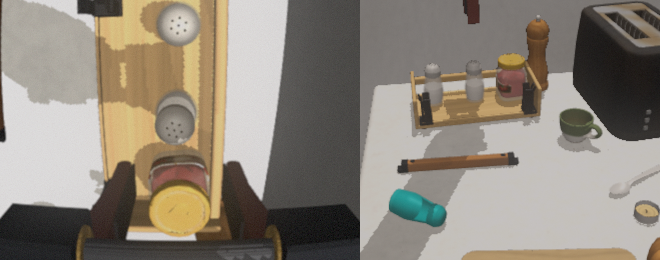

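```bash
python3 - <<'E'
from fit import *
np.set_printoptions(precision=2,suppress=True)
W=np.load("topW.npy");I=np.load("topI.npy").astype(int)
u0=np.array([-.49,.87])
r=W[...,:2]-[418,-200]; l=r@u0; n=r@[.87,.49]
k=(W[...,2]>13)&(W[...,2]<27)&(abs(l)<125)&(abs(n)<30)
q=W[k]; print(len(q)); rc=cv2.minAreaRect(q[:,:2].astype(np.float32)); print(rc)
P=q[:,:2]; m=P.mean(0); vt=np.linalg.svd(P-m,full_matrices=False)[2]; d=vt[0]*np.sign(vt[0][1])
L=(P-m)@d; print(m,d,"yaw",np.arctan2(d[1],d[0])-np.pi/2,L.min(),L.max(), "mid",m+d*(L.min()+L.max())/2)
# black dots
g=I.max(-1)<70
k2=k&g; z=(W[...,:2]-m)@d
print(np.sort(z[k2]).round(0))
k3=(W[...,2]>2.5)&(W[...,2]<27)&(abs(l)<125)&(abs(n)<30); zz=z[k3]; print("full",zz.min(),zz.max(),np.percentile(zz,[.5,99.5]))
k3=(W[...,2]>4)&(W[...,2]<27)&(abs(l)<125)&(abs(n)<30); zz=z[k3]; print("full",zz.min(),zz.max(),np.percentile(zz,[.5,99.5]))
E
```

```text
647
((419.29510498046875, -200.43458557128906), (14.514070510864258, 199.00143432617188), 28.74251937866211)
[ 418.73 -199.85] [-0.48  0.88] yaw 0.5021213855971234 -100.27960978798365 98.72259365325344 mid [ 419.11 -200.54]
[-100. -100. -100.  -99.  -99.  -99.  -99.  -99.  -98.  -98.  -98.  -98.
  -97.  -97.  -96.  -96.  -96.  -96.  -95.  -95.  -95.  -94.  -94.  -94.
  -93.  -93.  -93.  -93.  -92.  -92.  -92.  -91.  -91.  -91.  -91.  -90.
  -90.  -89.  -89.  -84.  -83.  -82.  -82.  -81.  -81.  -80.  -80.  -79.
  -79.  -79.  -75.  -70.  -65.  -60.  -58.  -56.  -53.  -48.  -43.  -39.
  -34.  -29.  -24.  -20.  -15.  -12.   -3.    2.    6.   16.   20.   25.
   28.   30.   34.   42.   51.   56.   60.   65.   69.   74.   77.   78.
   78.   79.   79.   79.   80.   80.   81.   82.   86.   88.   88.   89.
   89.   90.   90.   90.   90.   90.   90.   91.   91.   91.   91.   92.
   92.   92.   93.   93.   93.   94.   94.   94.   95.   95.   95.   96.
   96.   96.   97.   97.   97.   98.   98.   98.   99.   99.   99.]
full -120.40254338087517 109.78010969576054 [-107.62  106.11]
full -108.56950154130848 106.81309449931429 [-106.84  105.79]
```

```bash
python3 -m creep '[{"tx":0,"ty":0,"tz":0,"turn":0.079,"gripper":0.55},{"tx":0,"ty":0,"tz":0,"turn":0,"gripper":0.55}]'; python3 - <<'E'
from fit import *
np.set_printoptions(precision=1,suppress=True)
s=st();p=s["position"];yw=s["tcp_rot"][2]
t=np.array([419.1,-200.5]); dl=t-p[:2]; print(p,yw,"tx",dl@[np.cos(yw),np.sin(yw)],"ty",dl@[np.sin(yw),-np.cos(yw)])
v=np.load("rack.npy"); c=cam("wrist");W=cloud(c,True); cv2.imwrite("pics/w5.png",c["img"][:,:,::-1])
r=T(v,W.reshape(-1,3)).reshape(W.shape)
k=(r[...,2]>82)&(r[...,2]<108)&(abs(r[...,1])<45)&(abs(r[...,0]-6)<40)
print("shaker cap rack frame",cv2.minEnclosingCircle(r[k][:,:2].astype(np.float32)),k.sum())
E
```

```text
clock: 20.23
position: [632.1, -131.1, 186.1]
tcp_rot: [-3.14, -0.001, 2.073]
wrist_force: [-0.6, 0.3, 0.4]
width: 0.552
[ 632.1 -131.1  186.1] 2.073494741378242 tx 41.764596329989594 ty -220.06041992596505
shaker cap rack frame ((6.31184196472168, -3.407910108566284), 17.256052017211914) 1306
```

View pics/w5.png

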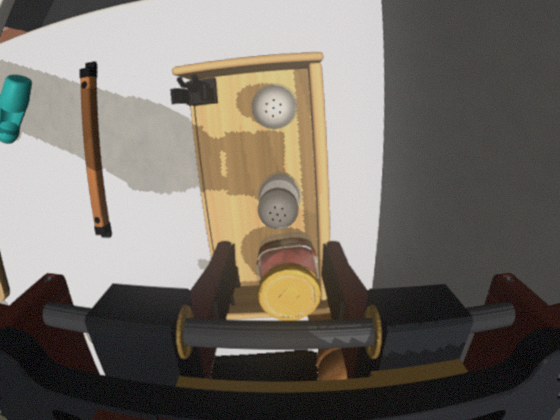

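```bash
python3 -m creep '[{"tx":0.0038,"ty":-0.02,"tz":0,"turn":0,"gripper":0.55},{"tx":0.0076,"ty":-0.04,"tz":0,"turn":0,"gripper":0.55},{"tx":0.0076,"ty":-0.04,"tz":0.02,"turn":0,"gripper":0.55},{"tx":0.0076,"ty":-0.04,"tz":0.02,"turn":0,"gripper":0.55},{"tx":0.0076,"ty":-0.04,"tz":0.02,"turn":0,"gripper":0.55},{"tx":0.0076,"ty":-0.04,"tz":0,"turn":0,"gripper":0.55},{"tx":0,"ty":0,"tz":0,"turn":0,"gripper":0.55},{"tx":0,"ty":0,"tz":0,"turn":0,"gripper":0.55}]'; cat > rail.py <<'E'
from fit import *
np.set_printoptions(precision=2,suppress=True)
s=st();p=s["position"];yw=s["tcp_rot"][2]; print(s["clock"],p,yw,s["width"])
c=cam("wrist");W=cloud(c,True)
E
python3 - <<'E'
from rail import *
cv2.imwrite("pics/w6.png",c["img"][:,:,::-1])
ex=np.array([np.cos(yw),np.sin(yw)]);ey=np.array([np.sin(yw),-np.cos(yw)])
r=W[...,:2]-p[:2];X=r@ex;Y=r@ey
k=(abs(X)<125)&(abs(Y)<25)&(W[...,2]>12)&(W[...,2]<28)
for a in range(-110,120,10):
    m=k&(X>=a)&(X<a+10)
    if m.sum()>3: print(a,m.sum(),np.percentile(Y[m],[3,50,97]),np.median(W[m][:,2]),X[m].max())
E
```

```text
clock: 21.28
position: [420.8, -200.2, 127.4]
tcp_rot: [3.141, 0.0, 2.074]
wrist_force: [1.1, -0.3, -0.7]
width: 0.544
21.275 [ 420.79 -200.17  127.44] 2.0737395042998688 0.5442738457873876
-100 120 [-5.64  1.17  8.  ] 20.44038506375807 -90.05115668528069
-90 131 [-5.62  1.17  7.94] 20.100430363490943 -80.00853098652534
-80 139 [-5.5   1.17  7.86] 20.141721471154426 -70.00606572305722
-70 141 [-5.4   1.17  7.76] 19.868662950336784 -60.026482922214534
-60 142 [-5.34  1.17  7.66] 20.175307234504373 -50.02404609919917
-50 148 [-5.25  1.17  7.58] 19.987315030074484 -40.228520639331975
-40 153 [-5.16  1.17  7.49] 19.92562226143457 -30.07280753954989
-30 154 [-5.09  1.17  7.4 ] 19.989491308011765 -20.000216559592555
-20 164 [-5.02  1.16  7.34] 19.955830117612265 -10.091937733750708
-10 173 [-4.95  1.16  8.18] 19.945203359153652 -0.0814915606351592
0 181 [-4.89  2.02  8.11] 19.903058415371504 9.969201468888233
10 191 [-5.75  1.16  8.04] 19.971946598300974 19.9416419860015
20 196 [-5.67  1.15  7.97] 19.86586076986407 29.992718811849848
30 194 [-5.61  1.15  7.9 ] 19.8003218871973 39.99495904600679
40 201 [-5.56  1.15  7.84] 20.0367589639136 49.95229812976879
50 202 [-5.52  1.14  7.8 ] 20.003060955023187 59.57720598657269
60 200 [-5.48  1.14  7.77] 19.977920038402317 69.48564495798674
70 204 [-5.46  1.13  7.71] 20.036071190118946 79.40909206730163
80 205 [-5.42  1.13  7.67] 20.169452976551213 89.42412868511349
90 225 [-6.21  1.12  8.44] 20.484296864036764 99.3972105319303
```

View pics/w6.png

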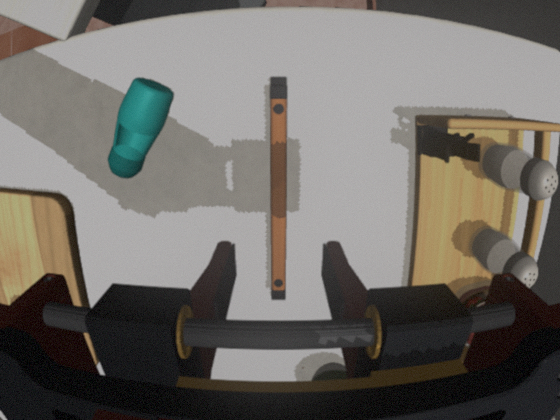

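```bash
python3 -m creep '[{"tx":0,"ty":0.001,"tz":0.025,"turn":0,"gripper":0.55},{"tx":0,"ty":0,"tz":0.045,"turn":0,"gripper":0.55},{"tx":0,"ty":0,"tz":0.035,"turn":0,"gripper":0.55},{"tx":0,"ty":0,"tz":0.014,"turn":0,"gripper":0.55},{"tx":0,"ty":0,"tz":0.003,"turn":0,"gripper":0.4},{"tx":0,"ty":0,"tz":0,"turn":0,"gripper":0.05},{"tx":0,"ty":0,"tz":0,"turn":0,"gripper":0.05},{"tx":0,"ty":0,"tz":0,"turn":0,"gripper":0.05},{"tx":0,"ty":0,"tz":0,"turn":0,"gripper":0.05},{"tx":0,"ty":0,"tz":0,"turn":0,"gripper":0.05}]'
```

```text
clock: 22.58
position: [421.4, -200.2, 6.1]
tcp_rot: [3.141, 0.001, 2.073]
wrist_force: [-1.4, 0.2, 6.7]
width: 0.153
```

```bash
python3 -m creep '[{"tx":0,"ty":0,"tz":-0.02,"turn":0,"gripper":0.05},{"tx":0,"ty":0,"tz":-0.04,"turn":0,"gripper":0.05},{"tx":0,"ty":0,"tz":-0.04,"turn":0,"gripper":0.05},{"tx":0,"ty":0,"tz":-0.02,"turn":-0.079,"gripper":0.05},{"tx":0,"ty":0,"tz":0,"turn":0,"gripper":0.05},{"tx":0,"ty":0,"tz":0,"turn":0,"gripper":0.05}]'; python3 - <<'E'
from fit import *
np.set_printoptions(precision=2,suppress=True)
s=st();p=s["position"];yw=s["tcp_rot"][2]; print(s["clock"],p,yw,s["width"])
v=np.load("rack.npy")
t=inv(v,[-66,0,0])[0][:2]; dl=t-p[:2]; print(t,yw,"tx",dl@[np.cos(yw),np.sin(yw)],"ty",dl@[np.sin(yw),-np.cos(yw)])
ex=np.array([np.cos(yw),np.sin(yw)]);ey=np.array([np.sin(yw),-np.cos(yw)])
for n,f in (("wrist",True),("top",False)):
    c=cam(n);W=cloud(c,f);cv2.imwrite(f"pics/r_{n}.png",c["img"][:,:,::-1])
    r=W[...,:2]-p[:2];X=r@ex;Y=r@ey
    k=(abs(X)<125)&(abs(Y)<25)&(W[...,2]>p[2]+5)&(W[...,2]<p[2]+22)
    print(n,k.sum(),X[k].min() if k.any() else 0,X[k].max() if k.any() else 0)
    for a in range(-110,120,20):
        m=k&(X>=a)&(X<a+20)
        if m.sum()>3: print(a,m.sum(),np.percentile(Y[m],[3,50,97]),np.median(W[m][:,2]),X[m].min(),X[m].max())
E
```

```text
clock: 23.32
position: [420.1, -199.8, 124.4]
tcp_rot: [-3.141, -0.001, 2.15]
wrist_force: [0.1, -0.6, -1.4]
width: 0.155
23.325 [ 420.06 -199.76  124.4 ] 2.150094820326707 0.15541484075458215
[ 571.68 -170.47] 2.150094820326707 tx -58.493467414711134 ty 142.9195291147191
wrist 8562 -88.6159885857781 99.57636963595817
-90 364 [-5.36  1.05  8.11] 138.15234792376208 -88.6159885857781 -70.00122462128354
-70 338 [-5.05  1.35  7.77] 138.22273919432513 -69.98372997671558 -55.07871479906284
-50 93 [-5.74  1.06  7.87] 138.01511031867696 -34.20960046544193 -30.002657176187228
-30 788 [-5.4   1.06  8.07] 138.21658095141933 -29.997883951955043 -10.011107196713935
-10 1302 [-12.57   1.56  14.9 ] 138.34277875165435 -9.974327076126848 9.99965300511963
10 1201 [-11.07   1.05  13.05] 138.30021289323136 10.000085533773833 29.992357233552845
30 1183 [-5.29  1.05  7.71] 138.36284951005794 30.00868592459956 49.9772640757511
50 1283 [-5.41  1.04  7.93] 138.44551660942847 50.00596596326616 69.99893103404156
70 1345 [-5.35  1.03  7.83] 138.6035494783658 70.0007573894462 89.89797604640415
90 665 [-5.65  1.46  7.76] 139.0855580499538 90.11753110039056 99.57636963595817
top 4 -99.75308212250151 -94.8302320050501
-110 4 [-7.99 -6.74 -4.35] 133.7310514019345 -99.75308212250151 -94.8302320050501
```

View pics/r_wrist.png

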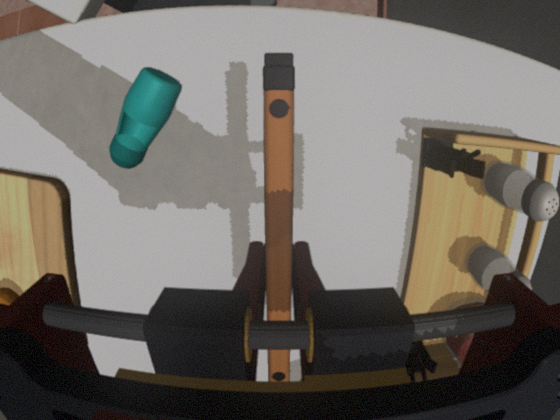

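```bash
python3 -m creep '[{"tx":-0.008,"ty":0.02,"tz":0,"turn":0,"gripper":0.05},{"tx":-0.0145,"ty":0.0355,"tz":0,"turn":0,"gripper":0.05},{"tx":-0.0145,"ty":0.0355,"tz":0,"turn":0,"gripper":0.05},{"tx":-0.0145,"ty":0.0355,"tz":0,"turn":0,"gripper":0.05},{"tx":-0.007,"ty":0.0172,"tz":0,"turn":0,"gripper":0.05},{"tx":0,"ty":0,"tz":0,"turn":0,"gripper":0.05},{"tx":0,"ty":0,"tz":0,"turn":0,"gripper":0.05}]'; cat > chk.py <<'E'
from fit import *
np.set_printoptions(precision=2,suppress=True)
import sys
s=st();p=s["position"];yw=s["tcp_rot"][2]; print(s["clock"],p,yw,s["width"],s["wrist_force"])
v=np.load("rack.npy"); print("TCP in rack (top cal)",T(v,p[None])[0], yw-np.pi/2-v[2])
E
python3 - <<'E'
from chk import *
c=cam("wrist");W=cloud(c,True);np.save("wr.npy",W);np.save("wrI.npy",c["img"]);cv2.imwrite("pics/r2.png",c["img"][:,:,::-1])
c=cam("scene");cv2.imwrite("pics/r2s.png",cv2.resize(c["img"][60:300,160:440,::-1],None,fx=2.5,fy=2.5))
E
```

```text
clock: 24.3
position: [571.6, -170.1, 124.3]
tcp_rot: [-3.14, -0.001, 2.151]
wrist_force: [-0.5, -0.1, -0.8]
width: 0.16
24.3 [ 571.62 -170.09  124.26] 2.151319518466966 0.15985698245653057 [-0.5  -0.12 -0.82]
TCP in rack (top cal) [-65.84   0.35 124.26] -0.0010860022443309747
```

View pics/r2.png

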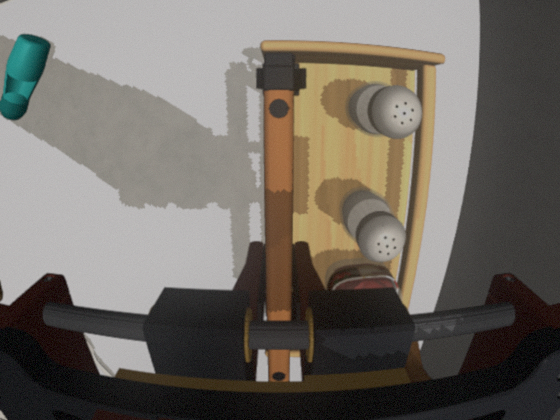

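View pics/r2s.png

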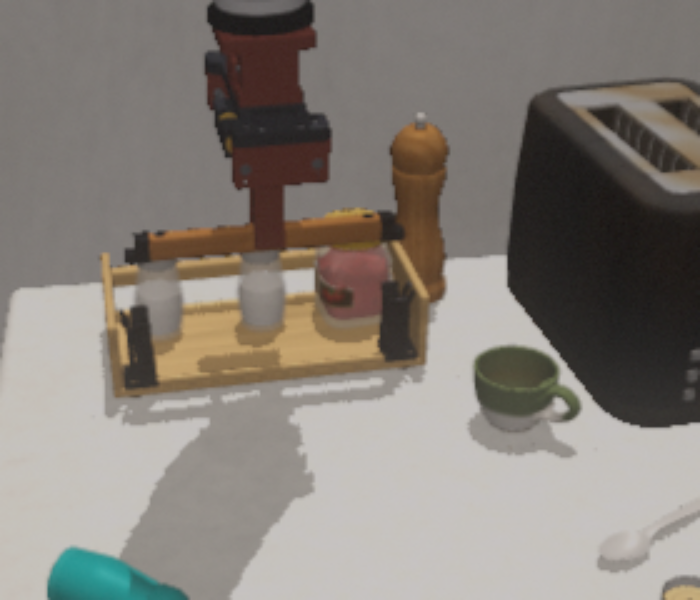

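```bash
python3 - <<'E'
from chk import *
W=np.load("wr.npy");I=np.load("wrI.npy").astype(int)
r=T(v,W.reshape(-1,3)).reshape(W.shape)
wood=(I[...,0]-I[...,2]>40)
x,y,z=r[...,0],r[...,1],r[...,2]
B=wood&(z>50)&(z<60)&(abs(x-46)<14)&(abs(y)<100)
a=np.polyfit(y[B],x[B],1);print("back",B.sum(),a,np.percentile(x[B],[2,98]),np.median(z[B]))
L=wood&(z>64)&(z<76)&(abs(y-124)<12)&(x>-60)&(x<40)
l=np.polyfit(x[L],y[L],1);print("left panel",L.sum(),l,np.percentile(y[L],[2,98]),np.median(z[L]))
R=(z>130)&(z<145)&(abs(x+66)<14)&(y>30)
print("rail",R.sum(),np.polyfit(y[R],x[R],1),np.percentile(x[R],[2,50,98]),y[R].max())
blk=(I.max(-1)<60)&(z>55)&(z<78)&(y>85)&(y<122)&(abs(x+66)<40)
print("clip",blk.sum(),r[blk].min(0) if blk.any() else 0,r[blk].max(0) if blk.any() else 0)
# lower back-rail x ref by front lip
F=wood&(z>14)&(z<22)&(abs(x+78)<8)&(abs(y)<90); print("lip",F.sum(), np.percentile(x[F],[2,50,98]) if F.any() else 0)
# top-camera clip
W=np.load("topW.npy");I=np.load("topI.npy").astype(int);r=T(v,W.reshape(-1,3)).reshape(W.shape);x,y,z=r[...,0],r[...,1],r[...,2]
for sg in (1,-1):
    k=(I.max(-1)<60)&(z>60)&(z<78)&(sg*y>85)&(sg*y<122)&(abs(x+66)<40); print("topclip",k.sum(),r[k].min(0),r[k].max(0))
E
```

```text
24.4 [ 571.77 -170.43  124.85] 2.1508188849082104 0.1589426252870468 [ 0.52  1.03 -1.14]
TCP in rack (top cal) [-65.9   -0.01 124.85] -0.001586635803086378
back 2572 [-0.   47.96] [43.19 53.55] 55.03714344597388
left panel 1445 [ -0.   122.84] [119.68 126.48] 69.77381708413145
rail 4492 [  0.   -64.71] [-71.36 -64.71 -57.87] 99.93946858350265
clip 315 [-78.69  93.63  55.29] [-47.84 116.08  74.24]
lip 0 0
topclip 69 [-81.49  94.95  60.62] [-49.87 116.29  71.65]
topclip 83 [ -82.34 -120.77   60.14] [-30.72 -93.61  72.07]
```

```bash
python3 -m creep '[{"tx":-0.0008,"ty":0.0007,"tz":0.015,"turn":0,"gripper":0.05},{"tx":0,"ty":0,"tz":0.018,"turn":0,"gripper":0.05},{"tx":0,"ty":0,"tz":0.008,"turn":0,"gripper":0.05},{"tx":0,"ty":0,"tz":0.004,"turn":0,"gripper":0.05},{"tx":0,"ty":0,"tz":0,"turn":0,"gripper":0.05}]'; python3 - <<'E'
from chk import *
c=cam("wrist");a=cv2.resize(c["img"][30:180,180:400],None,fx=2,fy=2);c=cam("scene");b=cv2.resize(c["img"][100:250,180:350],None,fx=2,fy=2)
cv2.imwrite("pics/r3.png",np.hstack([a,b])[:,:,::-1])
E
```

```text
clock: 25.02
position: [574.1, -170.1, 80.0]
tcp_rot: [-3.141, -0.0, 2.152]
wrist_force: [-0.8, 1.1, -1.4]
width: 0.159
25.025 [ 574.08 -170.05   80.02] 2.1519161521572565 0.15867323333912614 [-0.75  1.11 -1.36]
TCP in rack (top cal) [-63.77  -0.97  80.02] -0.0004893685540402481
```

View pics/r3.png

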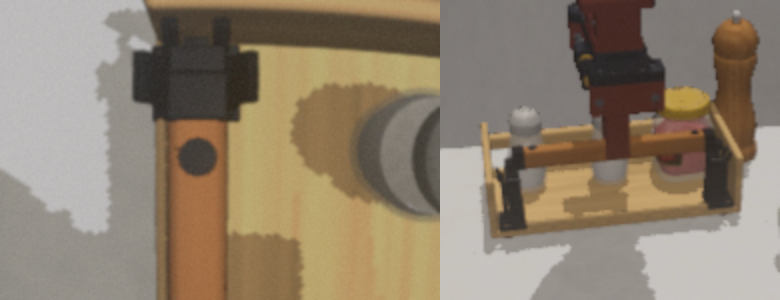

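```bash
python3 -m creep '[{"tx":0,"ty":0,"tz":0,"turn":0,"gripper":0.05},{"tx":0,"ty":0,"tz":0,"turn":0,"gripper":0.05}]'; python3 - <<'E'
from chk import *
c=cam("wrist");W=cloud(c,True);I=c["img"].astype(int)
r=T(v,W.reshape(-1,3)).reshape(W.shape)
wood=(I[...,0]-I[...,2]>40)
x,y,z=r[...,0],r[...,1],r[...,2]
B=wood&(z>50)&(z<60)&(abs(x-46)<14)&(abs(y)<100)
a=np.polyfit(y[B],x[B],1);print("back",B.sum(),a)
L=wood&(z>64)&(z<76)&(abs(y-124)<12)&(x>-40)&(x<40)
l=np.polyfit(x[L],y[L],1);print("left panel",L.sum(),l,np.percentile(y[L],[2,98]))
R=(z>88)&(z<100)&(abs(x+66)<12)&(y>30)
print("rail",R.sum(),np.polyfit(y[R],x[R],1),np.percentile(x[R],[2,50,98]),y[R].max())
blk=(I.max(-1)<70)&(z>50)&(z<78)&(y>90)&(y<118)&(abs(x+66)<40)
q=r[blk]; print("clip",blk.sum(),np.percentile(q,[2,98],axis=0))
E
```

```text
clock: 25.38
position: [574.3, -170.2, 80.6]
tcp_rot: [3.141, 0.0, 2.152]
wrist_force: [0.0, 0.6, -0.8]
width: 0.155
25.375 [ 574.28 -170.24   80.61] 2.151723163334893 0.1549199401576618 [ 0.03  0.58 -0.75]
TCP in rack (top cal) [-63.7   -1.24  80.61] -0.0006823573764035418
back 2990 [ 0.01 47.8 ]
left panel 1669 [ -0.   122.81] [119.67 126.56]
rail 4420 [  0.   -62.61] [-69.24 -62.62 -55.75] 98.4043503814823
clip 1075 [[-78.68  94.12  58.31]
 [-47.63 115.84  72.74]]
```

```bash
python3 -m creep '[{"tx":0.0003,"ty":-0.0015,"tz":0.002,"turn":0,"gripper":0.05},{"tx":0,"ty":0,"tz":0.004,"turn":0,"gripper":0.05},{"tx":0,"ty":0,"tz":0.004,"turn":0,"gripper":0.05},{"tx":0,"ty":0,"tz":0,"turn":0,"gripper":0.05}]';python3 -m creep '[{"tx":0,"ty":0,"tz":0.003,"turn":0,"gripper":0.05},{"tx":0,"ty":0,"tz":0.003,"turn":0,"gripper":0.05},{"tx":0,"ty":0,"tz":0,"turn":0,"gripper":0.05}]'; python3 chk.py
```

```text
clock: 25.92
position: [572.3, -170.6, 69.7]
tcp_rot: [-3.141, -0.001, 2.152]
wrist_force: [0.8, -0.2, -0.7]
width: 0.156
clock: 26.3
position: [572.5, -170.7, 64.0]
tcp_rot: [-3.141, -0.0, 2.152]
wrist_force: [1.3, -0.3, -1.4]
width: 0.154
26.3 [ 572.48 -170.67   63.96] 2.1517828682845566 0.15369853329877828 [ 1.35 -0.3  -1.43]
TCP in rack (top cal) [-65.45  -0.61  63.96] -0.0006226524267402
```

```bash
python3 -m creep '[{"tx":0,"ty":0,"tz":0.002,"turn":0,"gripper":0.05},{"tx":0,"ty":0,"tz":0.001,"turn":0,"gripper":0.05},{"tx":0,"ty":0,"tz":0,"turn":0,"gripper":0.05}]';python3 -m creep '[{"tx":0,"ty":0,"tz":0.001,"turn":0,"gripper":0.05},{"tx":0,"ty":0,"tz":0,"turn":0,"gripper":0.05}]'; python3 - <<'E'
from chk import *
c=cam("wrist");a=cv2.resize(c["img"][30:180,180:400],None,fx=2,fy=2);c=cam("scene");b=cv2.resize(c["img"][100:250,180:350],None,fx=2,fy=2)
cv2.imwrite("pics/r4.png",np.hstack([a,b])[:,:,::-1])
E
```

```text
clock: 26.68
position: [572.6, -170.7, 61.2]
tcp_rot: [-3.142, -0.0, 2.152]
wrist_force: [0.3, -0.1, -0.7]
width: 0.16
clock: 26.92
position: [572.8, -170.6, 60.3]
tcp_rot: [3.141, 0.0, 2.152]
wrist_force: [0.3, 0.7, -0.1]
width: 0.157
26.925 [ 572.75 -170.65   60.31] 2.151877636534684 0.1571609703463499 [ 0.27  0.75 -0.15]
TCP in rack (top cal) [-65.2   -0.74  60.31] -0.0005278841766128695
```

View pics/r4.png

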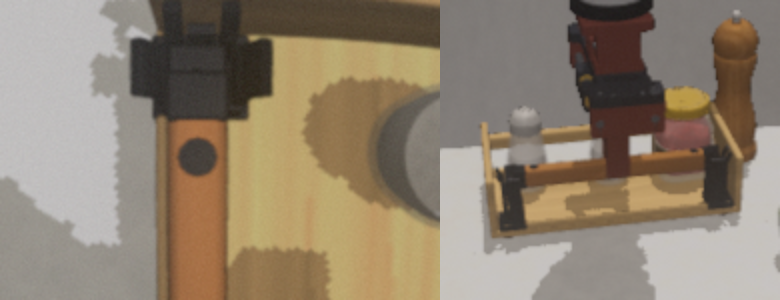

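```bash
python3 -m creep '[{"tx":0,"ty":0,"tz":0.001,"turn":0,"gripper":0.05},{"tx":0,"ty":0,"tz":0,"turn":0,"gripper":0.05}]';python3 -m creep '[{"tx":0,"ty":0,"tz":0,"turn":0,"gripper":0.2},{"tx":0,"ty":0,"tz":0,"turn":0,"gripper":0.35},{"tx":0,"ty":0,"tz":-0.003,"turn":0,"gripper":0.45},{"tx":0,"ty":0,"tz":-0.02,"turn":0,"gripper":0.5},{"tx":0,"ty":0,"tz":-0.04,"turn":0,"gripper":0.5},{"tx":0,"ty":0,"tz":-0.02,"turn":0,"gripper":0.5},{"tx":0,"ty":0,"tz":0,"turn":0,"gripper":0.5}]'; cat > railpos.py <<'E'
from chk import *
c=cam("wrist");W=cloud(c,True);I=c["img"].astype(int)
r=T(v,W.reshape(-1,3)).reshape(W.shape)-np.array([1.9,-1.2,0])
x,y,z=r[...,0],r[...,1],r[...,2]
brown=(I[...,0]-I[...,2]>40)
R=brown&(abs(x+66)<6)&(abs(y)<92)&(z>45)&(z<85)
a=np.polyfit(y[R],z[R],1); print("wrist rail top z slope/centre",a,"left",np.polyval(a,100)-20,"right",np.polyval(a,-100)-20,"n",R.sum(),"x",np.polyfit(y[R],x[R],1),np.percentile(y[R],[0,100]))
cv2.imwrite("pics/"+sys.argv[1]+".png",np.hstack([cv2.resize(I[0:210,140:420].astype(np.uint8),None,fx=1.5,fy=1.5),cv2.resize(cam("scene")["img"][90:250,180:350],None,fx=1.97,fy=1.97)[:315]])[:,:,::-1])
E
python3 railpos.py r5
```

```text
clock: 27.28
position: [572.9, -170.7, 59.5]
tcp_rot: [3.141, 0.0, 2.152]
wrist_force: [-0.1, -0.0, 1.4]
width: 0.155
clock: 28.15
position: [573.9, -171.1, 144.3]
tcp_rot: [3.139, 0.003, 2.152]
wrist_force: [-0.3, -0.5, -0.8]
width: 0.499
28.15 [ 573.86 -171.06  144.32] 2.151504854311652 0.4994756447460481 [-0.33 -0.5  -0.78]
TCP in rack (top cal) [-64.51  -1.69 144.32] -0.0009006663996445896
wrist rail top z slope/centre [-0.   73.46] left 53.20903037927624 right 53.70793190935473 n 3254 x [  0.   -65.96] [-88.03  88.87]
```

View pics/r5.png

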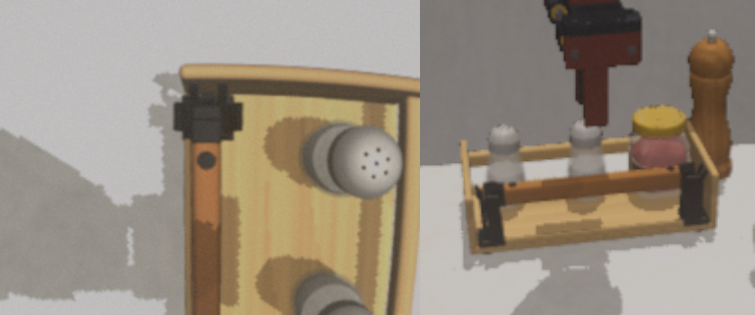

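```bash
python3 -m creep '[{"tx":0.03,"ty":0,"tz":0,"turn":0,"gripper":0},{"tx":0.03,"ty":0,"tz":0,"turn":0,"gripper":0},{"tx":0.02,"ty":0,"tz":0,"turn":0,"gripper":0},{"tx":0,"ty":0,"tz":0.02,"turn":0,"gripper":0},{"tx":0,"ty":0,"tz":0.02,"turn":0,"gripper":0},{"tx":0,"ty":0,"tz":0.015,"turn":0,"gripper":0},{"tx":0,"ty":0,"tz":0,"turn":0,"gripper":0},{"tx":0,"ty":0,"tz":0,"turn":0,"gripper":0}]'; python3 railpos.py r6
```

```text
clock: 29.25
position: [529.1, -103.9, 87.6]
tcp_rot: [3.141, 0.0, 2.152]
wrist_force: [-0.4, 0.3, -0.4]
width: 0.008
29.25 [ 529.12 -103.87   87.58] 2.1516599886742562 0.008129980416438972 [-0.41  0.26 -0.36]
TCP in rack (top cal) [-64.98  79.03  87.58] -0.0007455320370405305
wrist rail top z slope/centre [-0.   73.57] left 53.274634804658376 right 53.868634960000406 n 368 x [ -0.  -65.8] [-36.67  88.84]
```

View pics/r6.png

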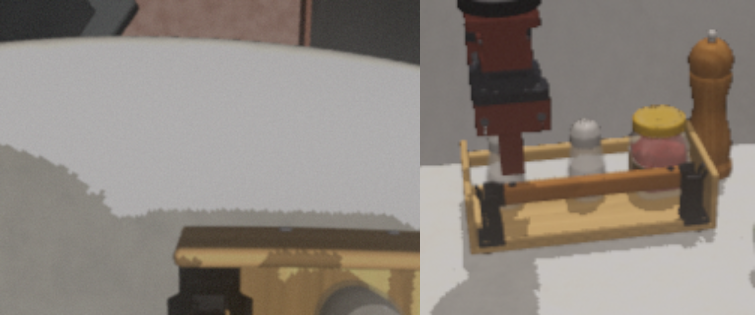

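```bash
python3 -m creep '[{"tx":0,"ty":0,"tz":0.008,"turn":0,"gripper":0},{"tx":0,"ty":0,"tz":0.004,"turn":0,"gripper":0},{"tx":0,"ty":0,"tz":0,"turn":0,"gripper":0}]'; for i in 1 ; do python3 -m creep '[{"tx":0,"ty":0,"tz":0.002,"turn":0,"gripper":0},{"tx":0,"ty":0,"tz":0,"turn":0,"gripper":0}]'; done;  python3 -m creep '[{"tx":0,"ty":0,"tz":0.002,"turn":0,"gripper":0},{"tx":0,"ty":0,"tz":0,"turn":0,"gripper":0}]';  python3 -m creep '[{"tx":0,"ty":0,"tz":0.002,"turn":0,"gripper":0},{"tx":0,"ty":0,"tz":0,"turn":0,"gripper":0}]'
```

```text
clock: 29.72
position: [528.4, -103.8, 74.8]
tcp_rot: [-3.141, -0.001, 2.152]
wrist_force: [0.3, -0.0, -0.1]
width: 0.005
clock: 29.98
position: [529.0, -103.9, 73.4]
tcp_rot: [3.141, 0.0, 2.152]
wrist_force: [-0.1, -0.3, 1.3]
width: 0.004
clock: 30.22
position: [529.2, -104.0, 71.5]
tcp_rot: [3.141, 0.001, 2.152]
wrist_force: [1.3, 1.1, 2.1]
width: 0.011
clock: 30.48
position: [529.6, -104.0, 69.8]
tcp_rot: [3.14, 0.001, 2.152]
wrist_force: [0.3, -0.4, 4.5]
width: 0.005
```

```bash
python3 -m creep '[{"tx":0,"ty":0,"tz":0.002,"turn":0,"gripper":0},{"tx":0,"ty":0,"tz":0,"turn":0,"gripper":0}]';  python3 -m creep '[{"tx":0,"ty":0,"tz":0.002,"turn":0,"gripper":0},{"tx":0,"ty":0,"tz":0,"turn":0,"gripper":0}]';  python3 -m creep '[{"tx":0,"ty":0,"tz":0.002,"turn":0,"gripper":0},{"tx":0,"ty":0,"tz":0,"turn":0,"gripper":0}]'
```

```text
clock: 30.72
position: [529.7, -103.9, 67.8]
tcp_rot: [3.14, 0.001, 2.152]
wrist_force: [1.5, -0.7, 3.6]
width: 0.005
clock: 30.98
position: [528.1, -103.8, 64.8]
tcp_rot: [-3.141, -0.001, 2.152]
wrist_force: [-1.3, -0.5, -0.5]
width: 0.004
clock: 31.22
position: [528.4, -103.7, 63.0]
tcp_rot: [-3.141, -0.001, 2.152]
wrist_force: [-0.1, 2.1, 1.5]
width: 0.005
```

```bash
python3 railpos.py r7
```

```text
31.225 [ 528.44 -103.65   63.  ] 2.1518926390885342 0.0053759301478347 [-0.09  2.05  1.54]
TCP in rack (top cal) [-65.43  79.59  63.  ] -0.0005128816227625288
wrist rail top z slope/centre [-0.06 67.19] left 40.72612345977501 right 53.65584947931714 n 241 x [  0.03 -66.27] [-14.18  43.25]
```

View pics/r7.png

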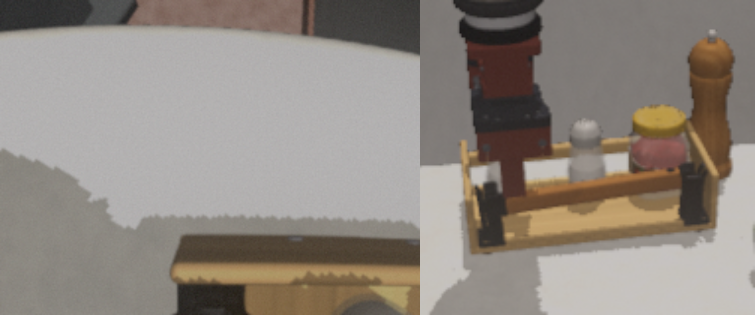

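```bash
python3 -m creep '[{"tx":0,"ty":0,"tz":0.002,"turn":0,"gripper":0},{"tx":0,"ty":0,"tz":0,"turn":0,"gripper":0}]';  python3 -m creep '[{"tx":0,"ty":0,"tz":0.002,"turn":0,"gripper":0},{"tx":0,"ty":0,"tz":0,"turn":0,"gripper":0}]';  python3 -m creep '[{"tx":0,"ty":0,"tz":0.002,"turn":0,"gripper":0},{"tx":0,"ty":0,"tz":0,"turn":0,"gripper":0}]';  python3 railpos.py r8
```

```text
clock: 31.58
position: [528.5, -103.9, 61.0]
tcp_rot: [-3.141, -0.0, 2.152]
wrist_force: [0.2, 0.4, 0.2]
width: 0.009
clock: 31.82
position: [528.7, -104.0, 59.1]
tcp_rot: [-3.141, -0.0, 2.152]
wrist_force: [0.7, -0.4, 0.8]
width: 0.005
clock: 32.08
position: [529.0, -104.0, 58.3]
tcp_rot: [-3.141, 0.001, 2.152]
wrist_force: [-3.3, 0.6, 11.5]
width: 0.007
32.075 [ 529.04 -104.     58.34] 2.151634096923031 0.006967137738387303 [-3.3   0.56 11.53]
TCP in rack (top cal) [-65.12  78.96  58.34] -0.0007714237882657793
wrist rail top z slope/centre [-0.07 63.19] left 36.59518773435736 right 49.794093286823454 n 299 x [  0.01 -65.95] [-14.16  90.98]
```

View pics/r8.png

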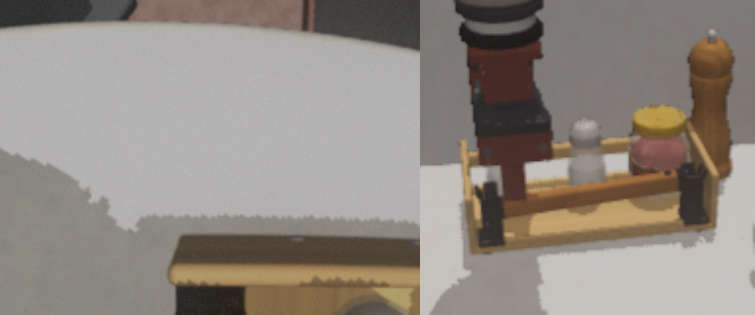

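```bash
python3 -m creep '[{"tx":0,"ty":0,"tz":0.001,"turn":0,"gripper":0},{"tx":0,"ty":0,"tz":0,"turn":0,"gripper":0}]';  python3 -m creep '[{"tx":0,"ty":0,"tz":-0.02,"turn":0,"gripper":0},{"tx":0,"ty":0,"tz":-0.03,"turn":0,"gripper":0},{"tx":0,"ty":0,"tz":-0.03,"turn":0,"gripper":0},{"tx":-0.04,"ty":0,"tz":0,"turn":0,"gripper":0},{"tx":-0.05,"ty":0,"tz":0,"turn":0,"gripper":0},{"tx":-0.045,"ty":0,"tz":0,"turn":0,"gripper":0},{"tx":-0.025,"ty":0,"tz":0,"turn":0,"gripper":0},{"tx":0,"ty":0,"tz":0,"turn":0,"gripper":0},{"tx":0,"ty":0,"tz":0,"turn":0,"gripper":0}]';  python3 railpos.py r9
```

```text
clock: 32.42
position: [529.1, -104.0, 58.2]
tcp_rot: [-3.141, 0.002, 2.152]
wrist_force: [-6.9, 1.7, 21.3]
width: 0.009
clock: 33.55
position: [616.0, -236.2, 135.9]
tcp_rot: [-3.141, -0.001, 2.153]
wrist_force: [0.7, 0.9, -0.5]
width: 0.003
33.55 [ 616.05 -236.21  135.93] 2.15288414213866 0.002909581448885387 [ 0.65  0.95 -0.5 ]
TCP in rack (top cal) [-65.05 -79.31 135.93] 0.0004786214273634348
wrist rail top z slope/centre [-0.07 63.03] left 36.38580598189507 right 49.68363414010719 n 3329 x [  0.   -65.64] [-85.38  85.65]
```

View pics/r9.png

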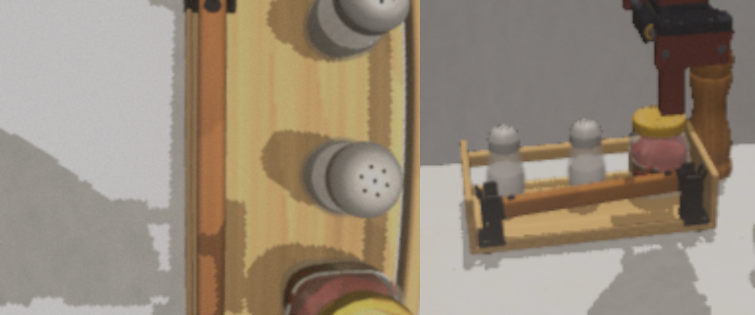

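```bash
python3 -m creep '[{"tx":-0.001,"ty":0,"tz":0.02,"turn":0,"gripper":0},{"tx":0,"ty":0,"tz":0.025,"turn":0,"gripper":0},{"tx":0,"ty":0,"tz":0.012,"turn":0,"gripper":0},{"tx":0,"ty":0,"tz":0.005,"turn":0,"gripper":0},{"tx":0,"ty":0,"tz":0,"turn":0,"gripper":0},{"tx":0,"ty":0,"tz":0,"turn":0,"gripper":0}]'; python3 chk.py;  python3 -m creep '[{"tx":0,"ty":0,"tz":0.002,"turn":0,"gripper":0},{"tx":0,"ty":0,"tz":0.002,"turn":0,"gripper":0},{"tx":0,"ty":0,"tz":0,"turn":0,"gripper":0}]'
```

```text
clock: 34.4
position: [617.7, -238.5, 75.0]
tcp_rot: [3.141, 0.001, 2.152]
wrist_force: [-0.3, 0.6, -0.2]
width: -0.0
34.4 [ 617.69 -238.54   75.01] 2.1517335882274455 -0.00023932876417188424 [-0.34  0.65 -0.21]
TCP in rack (top cal) [-64.96 -82.16  75.01] -0.0006719324838512231
clock: 34.78
position: [617.1, -238.5, 70.2]
tcp_rot: [3.142, 0.0, 2.152]
wrist_force: [-0.4, -0.6, 0.9]
width: 0.004
```

```bash
python3 -m creep '[{"tx":0.0015,"ty":0,"tz":0,"turn":0,"gripper":0},{"tx":0,"ty":0,"tz":0.002,"turn":0,"gripper":0},{"tx":0,"ty":0,"tz":0,"turn":0,"gripper":0}]'; python3 -m creep '[{"tx":0,"ty":0,"tz":0.002,"turn":0,"gripper":0},{"tx":0,"ty":0,"tz":0,"turn":0,"gripper":0}]'; python3 -m creep '[{"tx":0,"ty":0,"tz":0.002,"turn":0,"gripper":0},{"tx":0,"ty":0,"tz":0,"turn":0,"gripper":0}]'; python3 -m creep '[{"tx":0,"ty":0,"tz":0.002,"turn":0,"gripper":0},{"tx":0,"ty":0,"tz":0,"turn":0,"gripper":0}]'
```

```text
clock: 35.15
position: [616.8, -236.9, 68.8]
tcp_rot: [3.141, 0.001, 2.152]
wrist_force: [-0.6, 0.3, 3.3]
width: 0.005
clock: 35.4
position: [617.2, -236.8, 67.0]
tcp_rot: [3.14, 0.001, 2.152]
wrist_force: [0.4, 0.9, 5.0]
width: 0.003
clock: 35.65
position: [617.3, -237.0, 65.6]
tcp_rot: [3.14, 0.001, 2.152]
wrist_force: [-1.9, 0.7, 9.1]
width: 0.005
clock: 35.9
position: [616.7, -237.3, 62.5]
tcp_rot: [3.141, 0.001, 2.152]
wrist_force: [0.8, 1.1, 1.4]
width: 0.01
```

Snapped through on the right at 9 N. I'll press on down to the seat.

```bash
python3 -m creep '[{"tx":0,"ty":0,"tz":0.002,"turn":0,"gripper":0},{"tx":0,"ty":0,"tz":0,"turn":0,"gripper":0}]'; python3 -m creep '[{"tx":0,"ty":0,"tz":0.002,"turn":0,"gripper":0},{"tx":0,"ty":0,"tz":0,"turn":0,"gripper":0}]'; python3 -m creep '[{"tx":0,"ty":0,"tz":0.002,"turn":0,"gripper":0},{"tx":0,"ty":0,"tz":0,"turn":0,"gripper":0}]'; python3 -m creep '[{"tx":0,"ty":0,"tz":0.001,"turn":0,"gripper":0},{"tx":0,"ty":0,"tz":0,"turn":0,"gripper":0}]'
```

```text
clock: 36.15
position: [616.8, -237.4, 60.4]
tcp_rot: [3.141, 0.001, 2.152]
wrist_force: [1.7, -0.3, 1.5]
width: 0.004
clock: 36.4
position: [615.4, -237.1, 57.4]
tcp_rot: [-3.14, -0.001, 2.152]
wrist_force: [-0.5, -0.1, -1.2]
width: 0.004
clock: 36.65
position: [615.9, -237.0, 56.7]
tcp_rot: [-3.141, -0.001, 2.152]
wrist_force: [-3.0, 1.0, 7.5]
width: 0.006
clock: 36.9
position: [616.0, -237.0, 56.5]
tcp_rot: [-3.141, -0.0, 2.152]
wrist_force: [-5.5, 1.7, 12.4]
width: 0.006
```

```bash
python3 -m creep '[{"tx":0,"ty":0,"tz":0.001,"turn":0,"gripper":0},{"tx":0,"ty":0,"tz":0,"turn":0,"gripper":0},{"tx":0,"ty":0,"tz":-0.02,"turn":0,"gripper":0},{"tx":0,"ty":0,"tz":-0.04,"turn":0,"gripper":0},{"tx":0,"ty":0,"tz":-0.05,"turn":0,"gripper":0},{"tx":0,"ty":-0.02,"tz":-0.04,"turn":0,"gripper":0},{"tx":-0.02,"ty":-0.05,"tz":0,"turn":0,"gripper":0},{"tx":-0.03,"ty":-0.06,"tz":0,"turn":0,"gripper":0},{"tx":0,"ty":0,"tz":0,"turn":0,"gripper":0},{"tx":0,"ty":0,"tz":0,"turn":0,"gripper":0}]'; python3 railpos.py f1; python3 - <<'E'
from fit import *
np.set_printoptions(precision=1,suppress=True)
v=np.load("rack.npy");c=cam("top");W=cloud(c);I=c["img"].astype(int);cv2.imwrite("pics/f1t.png",cv2.resize(c["img"][80:260,150:400,::-1],None,fx=3,fy=3))
r=T(v,W.reshape(-1,3)).reshape(W.shape);x,y,z=r[...,0],r[...,1],r[...,2]
k=(I[...,0]-I[...,2]>40)&(abs(x+66)<9)&(abs(y)<90)&(z>30)&(z<85)
print("top rail",k.sum(),np.polyfit(y[k],z[k],1),np.polyfit(y[k],x[k],1))
# dots
for n,a,b in(("jar",-125,-45),("mid",-40,40),("shk",45,125)):
    k=(z>85)&(z<106)&(y>a)&(y<b)&(abs(x-10)<42); print(n,k.sum(),cv2.minEnclosingCircle(r[k][:,:2].astype(np.float32)) if k.any() else 0)
E
```

```text
clock: 38.15
position: [537.5, -346.0, 204.5]
tcp_rot: [3.141, -0.0, 2.151]
wrist_force: [-0.4, 0.5, 0.3]
width: 0.005
38.15 [ 537.46 -346.03  204.46] 2.151368420701668 0.004880683836414201 [-0.36  0.48  0.32]
TCP in rack (top cal) [-191.04 -127.9   204.46] -0.0010371000096288663
wrist rail top z slope/centre [-0.   56.02] left 35.88704064975356 right 36.153719815836865 n 1569 x [  0.   -65.75] [-87.04  72.32]
top rail 506 [-0.  53.8] [  0.  -65.1]
jar 639 ((7.633853912353516, -83.87482452392578), 29.850528717041016)
mid 218 ((3.331308126449585, -3.8901376724243164), 17.75328826904297)
shk 227 ((6.691159248352051, 81.13935852050781), 17.168228149414062)
```

View pics/f1.png

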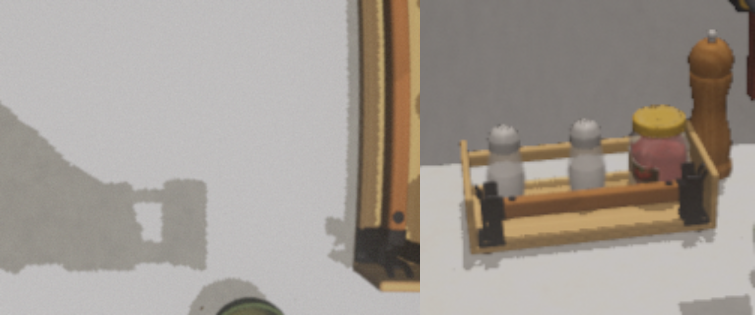

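View pics/f1t.png

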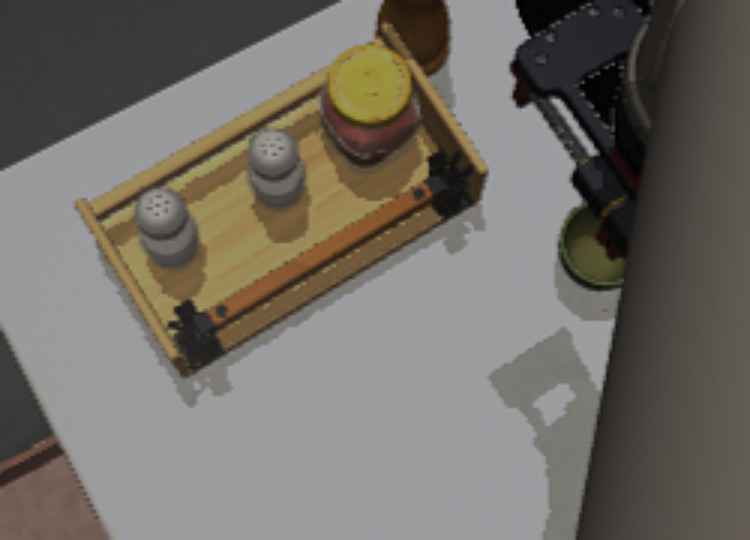

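```bash
python3 -c "
from cell import bot,monitor
print(bot.finish_job(), monitor.get_state()['clock'])"
```

```text
the job is handed in; nothing more can be done
the job is handed in; nothing more can be done
```

I stood the fallen shaker in the gap and refitted the rail with both ends home. I handed the job in shortly after 38 s on the clock (limit 72 s), and no verdict was reported.

**Shaker:** I picked it up by the cap and loosened the grip so it would swing upright. It over-swung past vertical, slipped out of the fingers, rocked and then settled upright on the worktop. I gripped it again there and set it down between the jar and the other shaker. My last check put it about 3 mm in x and 4 mm in y from the middle of the gap. It looked upright in the pictures.

**Rail:** I laid it on the two hook noses and pressed the left end home first, then the right.

| End | Wrist force as the hook gave way | Force pressing onto the seat | Final underside height (home is 36 mm) |
|---|---|---|---|
| Left | about 4.5 N | 21 N | about 35.9 mm |
| Right | about 9 N | 12 N at the last reading (then 1 mm further) | about 36.2 mm |

- **Centring:** the rail sits at x ≈ -65.8 mm against a nominal -66. I did not measure its sideways position separately at the end.
- **Left alone:** by the top camera, the jar and the standing shaker moved less than 1 mm. I never touched the cup; it is in place in the last picture, partly hidden, but I did not measure it. The gripper ended shut, empty and clear of everything.

**Checks that disagreed or are missing:**
- **Press forces:** the forces at which the hooks gave way were below the 12 to 22 N in the brief. They were read only between steps, so the peaks may have been missed.
- **Rail height:** the top camera put the rail about 2 mm lower than the wrist camera. The wrist camera agrees with the height at which the finger pressed the rail down.
- **Right hook:** after the left end clicked, the right end sat about 4 mm lower than expected on its nose. That hook may have been slightly bent before I pressed it.
- **Hook angles:** I could not read them directly. I took the hooks as sprung back because the force dropped at each end and the heights came out right.

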